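# Lay out a dismantled bearing and its specimens for the record photograph

### The arm

A 7-joint arm with a two-finger parallel gripper is mounted at the origin on the work surface. World frame = base frame: x ahead of the robot, y to its left, z up, the work surface at z = 0. Lengths are in m, angles in rad, forces in N, time in s.
With the tool pointing down it reaches from about 0.4 to 0.85 m from the base axis. Payload 4.4 kg.
Tool frame: the origin (TCP) lies midway between the tips of the shut fingers; the grasp point (between the pads) lies 19 mm behind it; z points along the fingers, y is the direction in which the jaws open and shut (so a half turn about z gives the same grasp; the last joint's range is limited). The gripper opens to 94 mm and grips with 3 to 60 N. Pads are 16 mm wide; open, the fingers measure 119 mm over their backs; the gripper's body (75 mm by 177 mm) begins 78 mm behind the grasp point.
Start: joints at [-1.363, 0.628, 0.038, 1.517, -0.027, 0.996, -0.02], TCP at [0.176, 0.626, 0.205] pointing down, gripper open.
Joint ranges: [-3.06, 3.06], [-0.37, 2.12], [-1.25, 1.32], [0.18, 2.47], [-1.1, 4.24], [0.23, 1.98], [-2.94, 2.94]. Speed limits (rad/s): [2.57, 2.57, 3.14, 3.14, 3.14, 3.14, 3.14].

### API

Orientations are given as a rotation vector (axis times angle).
In Python, from station import state, read_camera, sign_off gives the robot as it stands.
- The arm moves only by the tool play_rows, never from a script. Its argument "rows" is a list of rows, each a list of 2 entries, a list of its own where there are three numbers: the shift along the tool's x, y, z in cm, then the turn, a rotation vector about the tool's x, y, z in rad. In form: [[[x, y, z], [rx, ry, rz]], ...]. A call has 1 to 20 rows; each row shifts and turns the commanded pose from where the row before left it, along the tool's axes as they then stand; what a row does not reach is not made up. A row lasts 1/8 s, in which the tool goes at most 62.5 mm and 10.7 degrees, less where a joint would pass 70% of its speed; a pose out of reach is approached as far as the arm can. A call is refused whole if a number of a shift passes 6.25 or a number of a turn 0.188, either way. A call with a gripper value outside its range is refused whole. "hand" is the finger opening in cm, from 0 to 9.4, set as the call begins (left out, the last holds). The fingers move at their own pace and stop on an object; "newtons" is the grip in N (left out, the last holds). Time passes only in rows, so rows that do not move let the fingers close. It gives the time, the measured TCP pose, the force and the opening at its end, in the units of the state.
- state(): the state, without advancing time (a new reading comes with each control period).
- read_camera(name): name is "scene" or "top" or "wrist"; returns a dict with "pixels" (480x640x3 uint8, red, green, blue), "fx", "fy", "cx", "cy" (pixels), "cam_to_world" (4x4, takes a point from camera to world coordinates); the wrist camera has in their place "mount" (4x4, takes a point from camera to tool coordinates, whose origin is the TCP and whose axes are the flange's). Camera axes: x right, y down, z forward; pixel columns grow to the right and rows downward; lengths in m; the calibration is good to about 2 mm. A picture is of the moment at which its call begins: read the wrist's pose just before it. There is no depth.
- sign_off(): hands the job in, once; it reports no verdict.
The state is a dict: "time": time; "qpos": joint angles; "dq": joint speeds; "effort": joint torques, N m; "tcp_pos": TCP position; "eef_rot": TCP orientation; "ft_force": force on the tool from outside, world axes, zero at the start; "torque": the same for the moment, N m; "opening": opening from 0.0 (shut) to 1.0 (fully open).
Only numpy, scipy, OpenCV 4.12 (cv2) and the standard library are available. Lean on these libraries where they do the work, as an engineer would, in place of code of your own. Each camera call takes 0.05 s, during which the arm holds its last target.

### The job

Lay out the dismantled bearing for its record photograph on the grey photo board, everything flat, with the board's back line the one farthest from the robot. On the back line put the big bright outer ring straight behind the black mount, the small dark inner ring straight behind the red mount and the brass cage between the two rings on the board's centre line; on the middle line set the green mount, polished face up as it is, between the black and red mounts and also on the centre line; and lay the black-and-white scale bar along the front line, centred on the board. Leave the black mount, the red mount and the loupe where they stand, and let go of everything at the end.

Things in the scene. Friction and masses are not known exactly. Their poses are not given: they have to be found in the camera images.
- board: mid-grey photo board fixed on the table, 210 (x) x 310 (y) x 3 mm; origin: centre of its underside; x to its back edge (away from the robot, turned at most 0.25 rad), y to the robot's left. White lines 2 mm wide, 280 mm long run along y: back line at x = +62 mm, middle at -14 mm, front at -74 mm; a faint grey centre line at y = 0; white corner marks
- black_mount: black resin specimen mount, loose upright disc of 40 mm diameter, 20 mm high, with a small polished steel section in its top; origin at the centre of its underside, axes parallel to the board's. It stands already in place on the board's middle line, 95 to 105 mm to one side of the board's centre line (either side); it must not be shifted
- red_mount: dark red resin specimen mount, same size and origin (40 mm diameter, 20 mm high), axes parallel to the board's; stands already in place on the middle line, 95 to 105 mm from the centre line on the other side from the black mount; it must not be shifted
- green_mount: green resin specimen mount with two small brass bars in its polished top face, loose upright disc of 40 mm diameter, 20 mm high, 35 g; origin at the centre of its underside, z up out of the polished face. Starts standing on the table among the bearing parts to the right of the board
- outer_ring: bearing outer ring, bright steel, lying flat: outside diameter 62 mm, bore 52 mm, 16 mm high, 110 g; origin at the centre of its underside, z up along its axis. Starts on the table to the right of the board
- inner_ring: bearing inner ring, dark heat-blackened steel, lying flat: outside diameter 40 mm, bore 30 mm, 16 mm high, 67 g; origin at the centre of its underside, z up along its axis. Starts on the table to the right of the board
- cage: bearing cage, brass with small dark rivets, lying flat: outside diameter 50 mm, bore 41 mm, 13 mm high, 45 g; origin at the centre of its underside, z up along its axis. Starts on the table to the right of the board
- scale_bar: photographic scale bar, white with black blocks in a chequer, lying flat: 20 (x) x 110 (y) x 6 mm, 36 g; origin at the centre of its underside, y along its length, z up. Starts on the table to the left of the board; either end may point either way in the layout
- loupe: standing loupe, black with a pale glass top and a steel band, 38 mm diameter, 38 mm high, loose; origin at the centre of its underside. A bystander among the bearing parts (so is a fixed 56 mm aluminium dish of steel balls, 14 mm high, not listed); it must not be shifted
There are look-alikes about, which are no part of the job. What is shaped like the cage but blue or purple is not meant.

How it is judged:
At the end, for the whole second after the job is handed in: All flat on the board, released, at rest: rings and cage within 12 mm of the back line, green mount of the middle, bar 10 mm of the front (0.15 rad); rings within 12 mm sideways of their mounts; the rest within 15 mm of the centre line. Black, red mounts and loupe upright, moved under 10 mm (x of outer_ring in the frame of board between 0.05 and 0.074 m and y of outer_ring in the frame of black_mount between -0.012 and 0.012 m and z of outer_ring in the frame of board between 0.001 and 0.006 m and angle between each of outer_ring, inner_ring, cage, green_mount, scale_bar, black_mount, red_mount, loupe's own z axis and vertical below 0.1 rad and linear speed of each of outer_ring, inner_ring, cage, green_mount, scale_bar below 0.02 m/s and x of inner_ring in the frame of board between 0.05 and 0.074 m and y of inner_ring in the frame of red_mount between -0.012 and 0.012 m and z of inner_ring in the frame of board between 0.001 and 0.006 m and x of cage in the frame of board between 0.05 and 0.074 m and y of cage in the frame of board between -0.015 and 0.015 m and z of cage in the frame of board between 0.001 and 0.006 m and x of green_mount in the frame of board between -0.026 and -0.002 m and y of green_mount in the frame of board between -0.015 and 0.015 m and z of green_mount in the frame of board between 0.001 and 0.006 m and x of scale_bar in the frame of board between -0.084 and -0.064 m and y of scale_bar in the frame of board between -0.015 and 0.015 m and z of scale_bar in the frame of board between 0.001 and 0.006 m and angle between the y axis of scale_bar and the y axis of board, either way round below 0.15 rad and distance of each of black_mount, red_mount, loupe from where it was at the start of the episode below 0.01 m); the robot touches nothing.
It fails at once if the black mount is shifted by more than 10 mm (distance of black_mount from where it was at the start of the episode above 0.01 m).
It fails at once if the red mount is shifted by more than 10 mm (distance of red_mount from where it was at the start of the episode above 0.01 m).
It fails at once if the loupe is shifted by more than 10 mm (distance of loupe from where it was at the start of the episode above 0.01 m).
It also fails if it takes over 104 s, if anything falls off the work surface, if the arm or the gripper's body presses on something with over 40 N, if the wrist force passes 120 N, or if a joint passes its speed limit or range.

## Working session

There is one attempt and no reset: what is moved stays moved. The work goes in short steps, Python scripts to look and compute and a tool call to move; the robot and the scene stay as the last step left them, time stands still between calls to the robot, and variables do not carry over. Pictures are saved under pics/ and viewed, and the job is handed in when it is done.

Besides the shell and the picture viewer there is one more tool, called after "Emit:" in YAML: its name, and indented under it one key for each argument. play_rows: Moves the arm, as the interface text tells. Its arguments: {"type":"object","properties":{"rows":{"type":"array","items":{"type":"array"}},"hand":{"type":"number"},"newtons":{"type":"number"}},"required":["rows"]}

```bash
ls; mkdir -p pics
python3 - <<'E'
from station import state, read_camera
import cv2
s=state();print(s)
for n in ["scene","top","wrist"]:
    c=read_camera(n); cv2.imwrite(f"pics/{n}0.png",c["pixels"][:,:,::-1]); print(n,c["fx"],c["fy"],c["cx"],c["cy"]); print(c.get("cam_to_world",c.get("mount")))
E
```

```text
pics
{'time': 0.0, 'qpos': array([-1.36281946,  0.62929406,  0.03846458,  1.51833235, -0.02698134,
        0.99629835, -0.01996672]), 'dq': array([ 1.40746932e-03, -1.32710322e-03, -1.29957397e-03,  6.11074668e-04,
        1.17135873e-03,  7.74950547e-04, -1.85711295e-05]), 'effort': array([-1.15988760e-04, -5.49711514e+01,  1.14252649e+00, -1.86634022e+01,
       -5.24935056e-02,  2.34994479e-02,  1.70679027e-04]), 'tcp_pos': array([0.17555562, 0.6251722 , 0.20459969]), 'eef_rot': array([-4.28638271e-01, -3.11201200e+00,  2.83144556e-03]), 'ft_force': array([ 0.58176014,  0.31384446, -0.83766081]), 'torque': array([ 0.01047821,  0.01663362, -0.02703193]), 'opening': 1.0040306972254813}
scene 478.74471284601685 478.74471284601685 314.5957966098447 243.3647598311062
[[-0.08666522  0.74791439 -0.65811337  1.17477642]
 [ 0.9962351   0.06361398 -0.05889734  0.06567922]
 [-0.00218496 -0.66073998 -0.75061168  0.76877857]
 [ 0.          0.          0.          1.        ]]
top 527.7690102352815 527.7690102352815 323.8224397471968 231.0875610748613
[[-0.02463687 -0.99707245  0.07238483  0.47663231]
 [-0.99968509  0.02422651 -0.0065418   0.02216789]
 [ 0.00476901 -0.07252321 -0.99735532  1.31884936]
 [ 0.          0.          0.          1.        ]]
wrist 410.7695067253568 410.7695067253568 316.85787456699217 236.99834370399444
[[ 1.00671063e-04 -9.63462061e-01 -2.67844818e-01  7.85290082e-02]
 [ 9.99998068e-01 -4.28814046e-04  1.91833815e-03  1.52024715e-04]
 [-1.96310165e-03 -2.67844494e-01  9.63460157e-01 -1.79115657e-01]
 [ 0.00000000e+00  0.00000000e+00  0.00000000e+00  1.00000000e+00]]
```

View pics/top0.png

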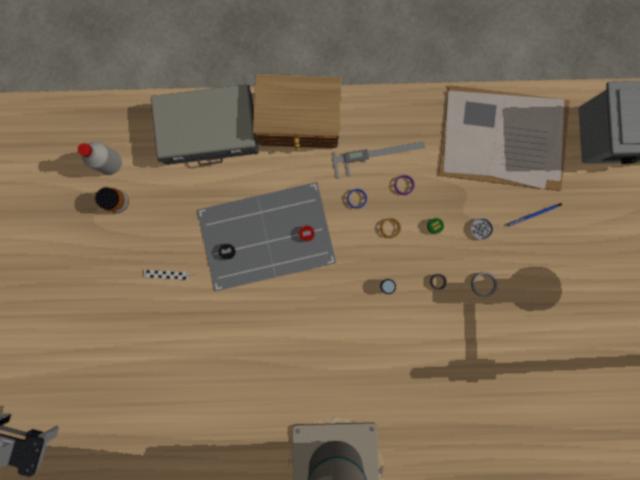

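View pics/scene0.png

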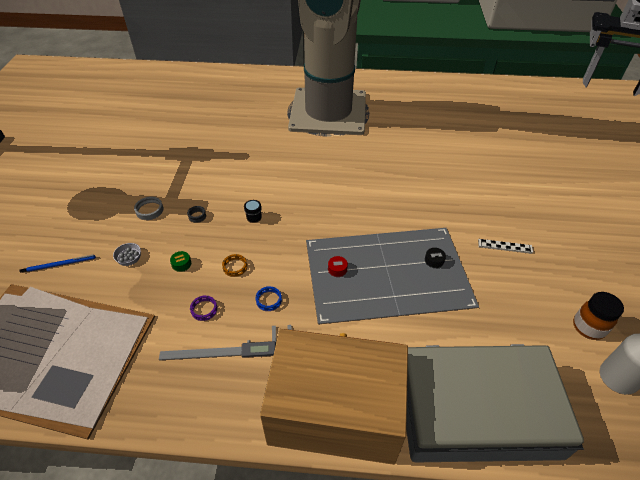

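View pics/wrist0.png

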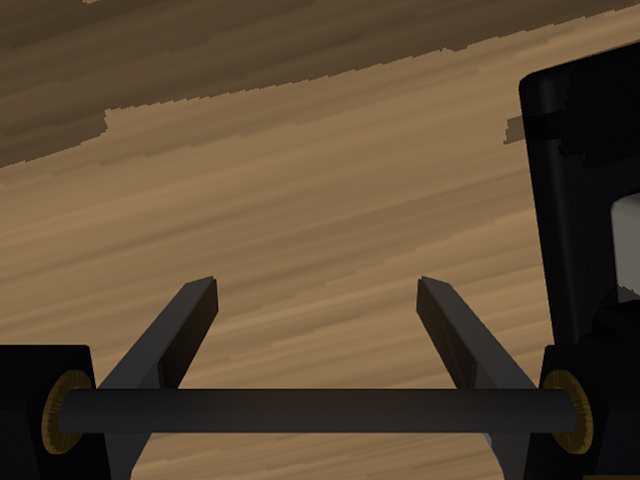

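Run:
```python
import cv2
t=cv2.imread("pics/top0.png"); s=cv2.imread("pics/scene0.png")
cv2.imwrite("pics/tcrop1.png",cv2.resize(t[160:310,335:535],None,fx=4,fy=4,interpolation=cv2.INTER_CUBIC))
cv2.imwrite("pics/tcrop2.png",cv2.resize(t[170:300,135:340],None,fx=3.8,fy=3.8,interpolation=cv2.INTER_CUBIC))
```

```text
(no output)
```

View pics/tcrop1.png

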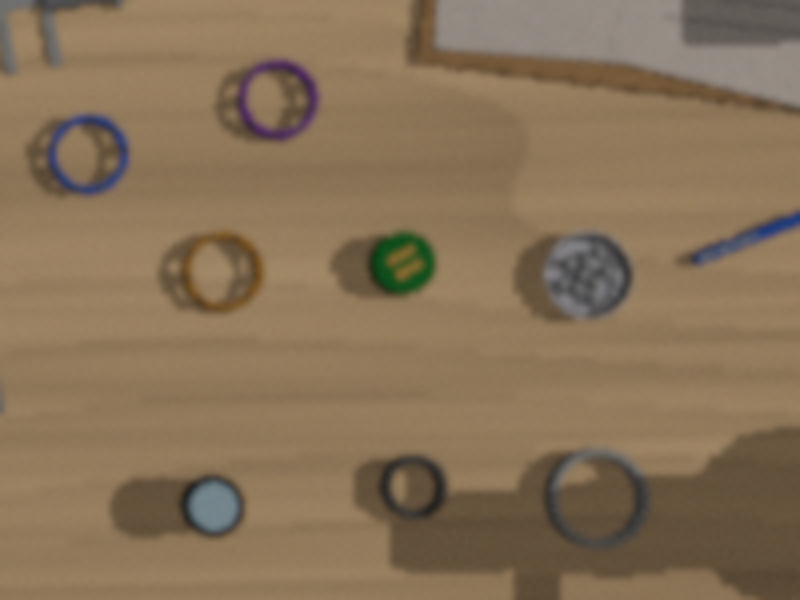

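View pics/tcrop2.png

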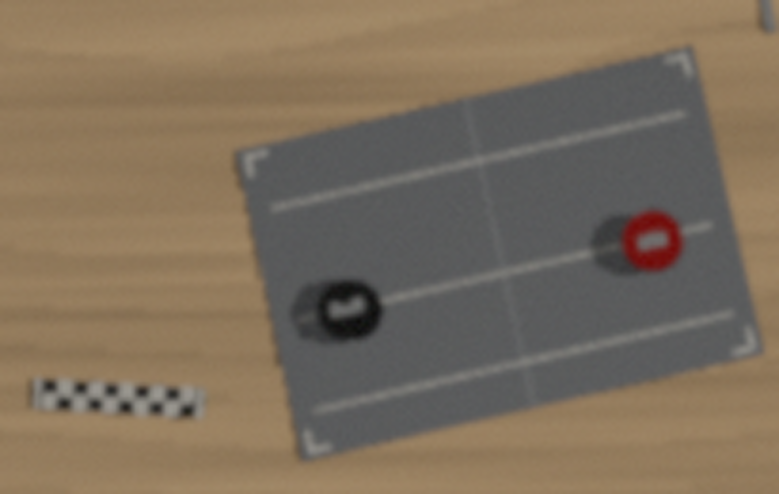

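```bash
cat > h.py <<'E'
import numpy as np, cv2
from station import state, read_camera
from scipy.spatial.transform import Rotation as Ro
def cast(c,uv,z,T=None):
    T=c["cam_to_world"] if T is None else T
    d=np.array([(uv[0]-c["cx"])/c["fx"],(uv[1]-c["cy"])/c["fy"],1.]); d=T[:3,:3]@d; o=T[:3,3]
    return o+d*(z-o[2])/d[2]
def proj(c,p,T=None):
    T=c["cam_to_world"] if T is None else T
    q=np.linalg.inv(T)@np.append(p,1); return np.array([c["fx"]*q[0]/q[2]+c["cx"],c["fy"]*q[1]/q[2]+c["cy"]])
def wrist(name=None):
    s=state(); c=read_camera("wrist"); W=np.eye(4);W[:3,:3]=Ro.from_rotvec(s["eef_rot"]).as_matrix();W[:3,3]=s["tcp_pos"]
    if name: cv2.imwrite(name,c["pixels"][:,:,::-1])
    return c,W@c["mount"],s
def go(x,y,z,yaw):  # yaw of tool x axis, rad
    s=state();R=Ro.from_rotvec(s["eef_rot"]).as_matrix();p=s["tcp_pos"]
    G=np.array([[np.cos(yaw),np.sin(yaw),0],[np.sin(yaw),-np.cos(yaw),0],[0,0,-1]])
    d=np.array([x,y,z])-p
    print("t",round(s["time"],2),"pos",p.round(4),"yaw",round(np.arctan2(R[1,0],R[0,0]),3),"tilt",R[:2,2].round(4),"open",round(s["opening"],3),"F",s["ft_force"].round(1))
    print(" turn (tool rv)",Ro.from_matrix(R.T@G).as_rotvec().round(4)," shift cm before turn",(R.T@d*100).round(2)," after turn",(G.T@d*100).round(2))
E
python3 - <<'E'
from h import *
c=read_camera("top")
def t1(x,y): return 335+x/4-.375,160+y/4-.375
def t2(x,y): return 135+x/3.8-.37,170+y/3.8-.37
B=np.array([cast(c,t2(*p),.003) for p in [(236,150),(690,46),(762,352),(303,458)]])
ctr=B.mean(0); yv=(B[0]+B[3]-B[1]-B[2]); a=np.arctan2(yv[1],yv[0])-np.pi/2; xv=B[0]+B[1]-B[2]-B[3]
print("board",ctr,a,np.arctan2(xv[1],xv[0]),np.linalg.norm(yv)/2,np.linalg.norm(xv)/2)
for n,p,z in [("outer",t1(596,498),.016),("inner",t1(413,487),.016),("cage",t1(221,272),.013),("green",t1(403,263),.02),("loupe",t1(213,506),.038),("black",t2(349,309),.02),("red",t2(653,240),.02),("bar",t2(116,397),.006),("barL",t2(32,391),.006),("barR",t2(201,404),.006)]:
    w=cast(c,p,z); d=w-ctr; ca,sa=np.cos(a),np.sin(a); print(n,w.round(4),"board",(np.array([ca*d[0]+sa*d[1],-sa*d[0]+ca*d[1]])).round(4))
E
```

```text
board [0.56446515 0.15886876 0.003     ] 0.20267791727060325 0.20507509407306299 0.30715228369633146 0.20756828688543455
outer [ 0.4308 -0.3763  0.016 ] board [-0.2386 -0.4973]
inner [ 0.4403 -0.2639  0.016 ] board [-0.2067 -0.3891]
cage [ 0.576  -0.1506  0.013 ] board [-0.051  -0.3055]
green [ 0.5784 -0.2624  0.02  ] board [-0.0712 -0.4154]
loupe [ 0.4325 -0.1377  0.038 ] board [-0.1889 -0.2639]
black [0.5278 0.2541 0.02  ] board [-0.0168  0.1007]
red [0.5677 0.0565 0.02  ] board [-0.0174 -0.1009]
bar [0.4747 0.4089 0.006 ] board [-0.0376  0.263 ]
barL [0.48   0.4635 0.006 ] board [-0.0215  0.3155]
barR [0.4688 0.3536 0.006 ] board [-0.0545  0.2101]
```

Run:
```python
from h import *
go(.4747,.4089,.12,1.469)
c=read_camera("top")
def t2(x,y): return 135+x/3.8-.37,170+y/3.8-.37
for p,q in [((272,208),(685,114)),((380,302),(712,224)),((314,410),(733,314))]:
    P=cast(c,t2(*p),.003);Q=cast(c,t2(*q),.003);print(P,Q,np.arctan2(P[1]-Q[1],P[0]-Q[0])-np.pi/2)
```

```text
t 0.2 pos [0.1756 0.6254 0.2049] yaw 2.868 tilt [-0.0003 -0.0011] open 1.0 F [ 0.2 -0.   0.7]
 turn (tool rv) [-9.0000e-04  8.0000e-04  1.3988e+00]  shift cm before turn [-34.65 -12.75   8.51]  after turn [-18.5   31.95   8.49]
[0.59611088 0.30701269 0.003     ] [0.65183622 0.03399697 0.003     ] 0.20134469569898927
[0.53253608 0.23681857 0.003     ] [0.57853502 0.01794195 0.003     ] 0.20714467290751992
[0.46304962 0.28074666 0.003     ] [0.51900548 0.00561489 0.003     ] 0.20064191332314762
```

Emit:
play_rows:
  rows:
    - [[0, 0, 1], [0, 0, 0.175]]
    - [[0, 0, 1], [0, 0, 0.175]]
    - [[0, 0, 1], [0, 0, 0.175]]
    - [[0, 0, 1], [0, 0, 0.175]]
    - [[0, 0, 1], [0, 0, 0.175]]
    - [[0, 0, 1], [0, 0, 0.175]]
    - [[0, 0, 1], [0, 0, 0.175]]
    - [[0, 0, 1], [0, 0, 0.175]]
    - [[-2.5, 4.3, 0], [0, 0, 0]]
    - [[-2.5, 4.3, 0], [0, 0, 0]]
    - [[-2.5, 4.3, 0], [0, 0, 0]]
    - [[-2.5, 4.3, 0], [0, 0, 0]]
    - [[-2.5, 4.3, 0], [0, 0, 0]]
    - [[-2.5, 4.3, 0], [0, 0, 0]]
    - [[-2.5, 4.3, 0], [0, 0, 0]]
    - [[-1, 1.9, 0], [0, 0, 0]]
    - [[0, 0, 0], [0, 0, 0]]
  hand: 5
  newtons: 20

```text
time: 2.38
tcp_pos: [0.4758, 0.4082, 0.1254]
eef_rot: [-2.335, -2.101, 0.0]
ft_force: [-0.1, -0.6, 0.0]
opening: 0.531
```

Run:
```python
from h import *
go(.4747,.4089,.003,1.469)
c,T,s=wrist("pics/w1.png")
```

```text
t 2.38 pos [0.4758 0.4082 0.1254] yaw 1.465 tilt [-0.0001  0.    ] open 0.531 F [-0.1 -0.6  0. ]
 turn (tool rv) [-0.0001  0.     -0.0037]  shift cm before turn [ 0.06 -0.12 12.24]  after turn [ 0.06 -0.12 12.24]
```

View pics/w1.png

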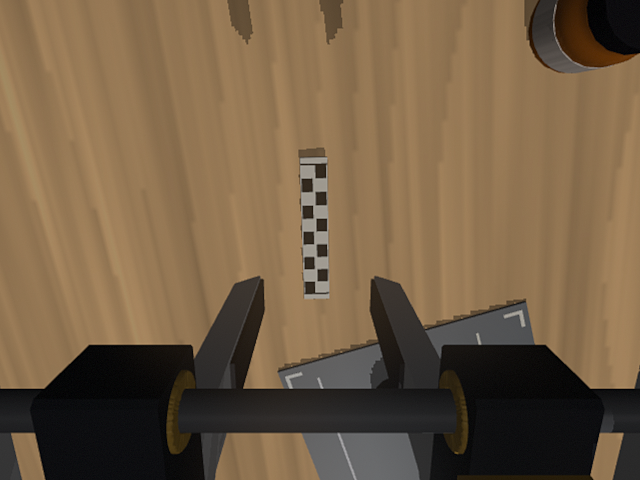

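Run:
```python
from h import *
c,T,s=wrist()
P=[cast(c,p,.006,T) for p in [(313.5,157.5),(317,298)]]
m=(P[0]+P[1])/2;d=P[0]-P[1];print(P,m,np.linalg.norm(d),np.arctan2(d[1],d[0]))
go(m[0],m[1],.003,np.arctan2(d[1],d[0]))
```

```text
[array([0.47651069, 0.46481087, 0.006     ]), array([0.46788804, 0.35642297, 0.006     ])] [0.47219937 0.41061692 0.006     ] 0.10873034707338139 1.491409900626005
t 2.48 pos [0.4729 0.4108 0.1251] yaw 1.47 tilt [-0.002  0.001] open 0.533 F [-1.1  0.7  0.3]
 turn (tool rv) [-0.0021 -0.0008 -0.0213]  shift cm before turn [-0.03 -0.05 12.21]  after turn [-0.02 -0.07 12.21]
```

Emit:
play_rows:
  rows:
    - [[0, 0, 4], [0, 0, -0.02]]
    - [[0, 0, 4], [0, 0, 0]]
    - [[0, 0, 2.5], [0, 0, 0]]
    - [[0, 0, 1.4], [0, 0, 0]]
    - [[0, 0, 0], [0, 0, 0]]

```text
time: 3.1
tcp_pos: [0.4734, 0.4098, 0.0058]
eef_rot: [-2.309, -2.129, 0.003]
ft_force: [0.8, -0.3, -0.1]
opening: 0.534
```

Run:
```python
from h import *
go(.4725,.4105,.003,1.491)
go(.4725,.4105,.003,1.491)
c,T,s=wrist("pics/w2.png")
go(.4725,.4105,.003,1.491)
```

```text
t 3.1 pos [0.4734 0.4098 0.0058] yaw 1.49 tilt [-0.0018 -0.0005] open 0.534 F [ 0.8 -0.3 -0.1]
 turn (tool rv) [-0.0017  0.0006 -0.0012]  shift cm before turn [ 0.06 -0.09  0.28]  after turn [ 0.06 -0.09  0.28]
t 3.1 pos [0.4734 0.4098 0.0058] yaw 1.49 tilt [-0.0018 -0.0005] open 0.534 F [ 0.8 -0.3 -0.1]
 turn (tool rv) [-0.0017  0.0006 -0.0012]  shift cm before turn [ 0.06 -0.09  0.28]  after turn [ 0.06 -0.09  0.28]
t 3.15 pos [0.4744 0.4099 0.0068] yaw 1.489 tilt [-0.0002  0.0006] open 0.53 F [0.4 0.3 0.9]
 turn (tool rv) [-0.0002 -0.0005 -0.0018]  shift cm before turn [ 0.04 -0.19  0.38]  after turn [ 0.04 -0.19  0.38]
```

View pics/w2.png

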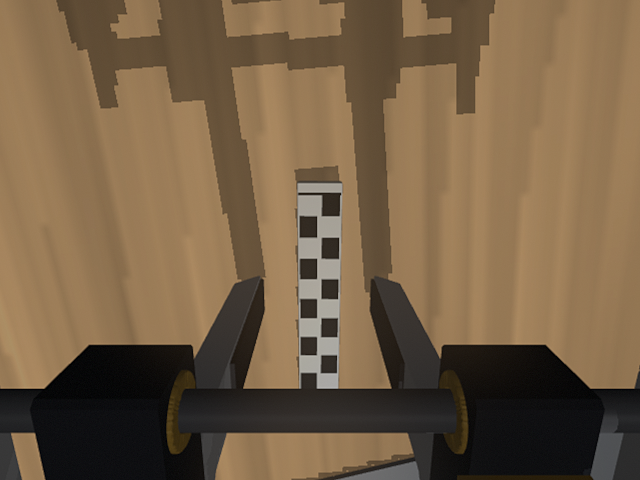

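Emit:
play_rows:
  rows:
    - [[0, 0, 0.35], [0, 0, 0]]
    - [[0, 0, 0], [0, 0, 0]]

```text
time: 3.4
tcp_pos: [0.4753, 0.4092, 0.0036]
eef_rot: [-2.312, -2.127, -0.002]
ft_force: [-0.2, -0.6, -0.6]
opening: 0.534
```

Emit:
play_rows:
  rows:
    - [[0, 0, 0], [0, 0, 0]]
    - [[0, 0, 0], [0, 0, 0]]
    - [[0, 0, 0], [0, 0, 0]]
    - [[0, 0, 0], [0, 0, 0]]
    - [[0, 0, 0], [0, 0, 0]]
  hand: 0
  newtons: 20

```text
time: 4.03
tcp_pos: [0.475, 0.4089, 0.003]
eef_rot: [-2.312, -2.127, -0.0]
ft_force: [-0.2, -0.8, 1.7]
opening: 0.206
```

Emit:
play_rows:
  rows:
    - [[0, 0, -3.5], [0, 0, 0]]
    - [[0, 0, -3.5], [0, 0, 0]]
    - [[0, 0, 0], [0, 0, 0]]

```text
time: 4.4
tcp_pos: [0.4768, 0.4101, 0.0755]
eef_rot: [2.312, 2.127, 0.008]
ft_force: [-0.3, 0.5, 0.1]
opening: 0.203
```

Run:
```python
from h import *
go(.4915,.1431,.07,1.7735)
c,T,s=wrist("pics/w3.png")
```

```text
t 4.4 pos [0.4768 0.4101 0.0755] yaw 1.488 tilt [0.0041 0.0034] open 0.203 F [-0.3  0.5  0.1]
 turn (tool rv) [ 0.0043 -0.0032 -0.2857]  shift cm before turn [-26.49   3.68   0.47]  after turn [-26.45  -3.93   0.55]
```

View pics/w3.png

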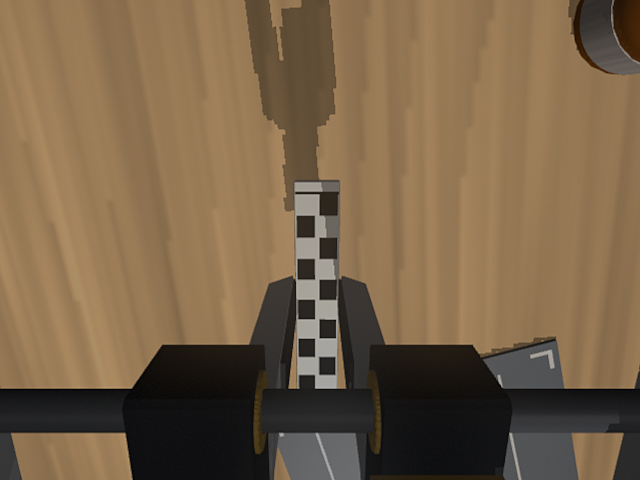

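Run:
```python
from h import *
c=read_camera("wrist");M=c["mount"]
print(cast(c,(317,181),-.003,M))
```

```text
[ 0.05457903 -0.00032951 -0.003     ]
```

Emit:
play_rows:
  rows:
    - [[0, 0, 0], [0, 0, -0.143]]
    - [[0, 0, 0], [0, 0, -0.143]]
    - [[-4.4, -0.65, 0], [0, 0, 0]]
    - [[-4.4, -0.65, 0], [0, 0, 0]]
    - [[-4.4, -0.65, 0], [0, 0, 0]]
    - [[-4.4, -0.65, 0], [0, 0, 0]]
    - [[-4.4, -0.65, 0], [0, 0, 0]]
    - [[-4.4, -0.65, 0], [0, 0, 0]]
    - [[0, 0, 0], [0, 0, 0]]
    - [[0, 0, 0], [0, 0, 0]]

```text
time: 5.75
tcp_pos: [0.4893, 0.143, 0.0721]
eef_rot: [-1.984, -2.434, 0.001]
ft_force: [0.5, 0.2, -0.3]
opening: 0.21
```

Run:
```python
from h import *
go(.4915,.1431,.0065,1.7735)
c=read_camera("top");cv2.imwrite("pics/t4.png",cv2.resize(c["pixels"][160:310,135:345,::-1],None,fx=3.8,fy=3.8,interpolation=cv2.INTER_CUBIC))
c,T,s=wrist("pics/w4.png")
```

```text
t 5.75 pos [0.4893 0.143  0.0721] yaw 1.774 tilt [-0.0018  0.0003] open 0.21 F [ 0.5  0.2 -0.3]
 turn (tool rv) [-0.0017 -0.0006  0.0005]  shift cm before turn [-0.04  0.23  6.56]  after turn [-0.03  0.21  6.56]
```

View pics/w4.png

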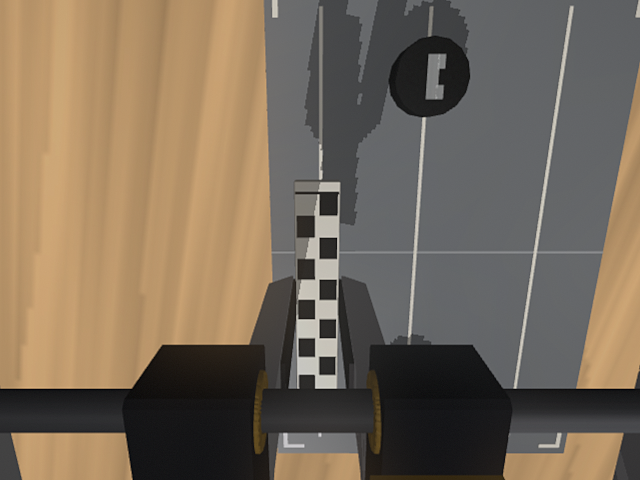

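View pics/t4.png

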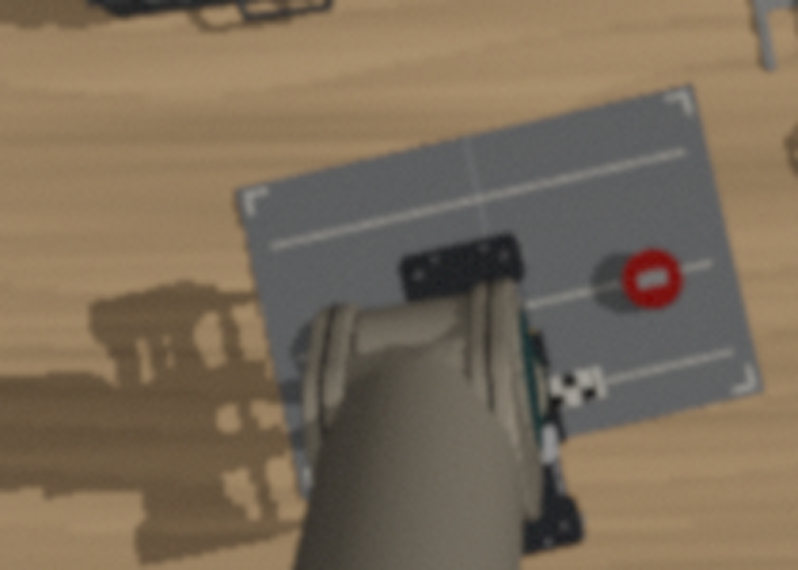

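Run:
```python
from h import *
c,T,s=wrist()
a=.2027;R=np.array([[np.cos(a),-np.sin(a)],[np.sin(a),np.cos(a)]])
for n,p,b in [("back",(535.5,252.5),.062),("mid",(415.5,252.5),-.014)]:
    w=cast(c,p,.003,T)[:2]; print(n,w,"ctr",w-R@[b,0])
l=[cast(c,p,.003,T)[:2] for p in [(572,8),(515.5,385),(320.5,8),(321,160),(431,5),(410,342)]]
for i in (0,2,4): d=l[i]-l[i+1];print(np.arctan2(d[1],d[0])-np.pi/2)
w=cast(c,(320.7,100),.003,T)[:2];print("front x rel to (.564,.158)",R.T@(w-[.564,.158]))
go(.4915,.1431,.0065,1.7735)
```

```text
back [0.62505141 0.17189565] ctr [0.56432076 0.15941413]
mid [0.55058572 0.15637139] ctr [0.56429909 0.15918979]
0.20372130656512777
0.21137754394123065
0.20976885108390797
front x rel to (.564,.158) [-0.07405045  0.09280434]
t 5.9 pos [0.4896 0.1441 0.0725] yaw 1.776 tilt [-0.0008  0.0005] open 0.206 F [-0.1 -0.  -0.4]
 turn (tool rv) [-0.0006 -0.0007  0.0028]  shift cm before turn [-0.14  0.17  6.6 ]  after turn [-0.13  0.17  6.6 ]
```

Emit:
play_rows:
  rows:
    - [[0, 0.2, 3], [0, 0, 0]]
    - [[0, 0, 2.5], [0, 0, 0]]
    - [[0, 0, 0.7], [0, 0, 0]]
    - [[0, 0, 0], [0, 0, 0]]

```text
time: 6.4
tcp_pos: [0.4917, 0.1434, 0.0108]
eef_rot: [-1.983, -2.436, 0.001]
ft_force: [0.2, -0.2, -0.5]
opening: 0.206
```

Run:
```python
from h import *
go(.4917,.1439,.0065,1.7757)
```

```text
t 6.4 pos [0.4917 0.1434 0.0108] yaw 1.775 tilt [-0.0006 -0.    ] open 0.206 F [ 0.2 -0.2 -0.5]
 turn (tool rv) [-0.0006 -0.0001 -0.0009]  shift cm before turn [0.05 0.01 0.43]  after turn [0.05 0.01 0.43]
```

Lower, release, and lift; then check.

Emit:
play_rows:
  rows:
    - [[0, 0, 0.2], [0, 0, 0]]
    - [[0, 0, 0.2], [0, 0, 0]]
    - [[0, 0, 0], [0, 0, 0]]

```text
time: 6.78
tcp_pos: [0.4922, 0.1429, 0.0073]
eef_rot: [1.985, 2.435, 0.001]
ft_force: [-0.7, 0.1, -0.7]
opening: 0.207
```

Emit:
play_rows:
  rows:
    - [[0, 0, 0], [0, 0, 0]]
    - [[0, 0, 0], [0, 0, 0]]
    - [[0, 0, 0], [0, 0, 0]]
    - [[0, 0, 0], [0, 0, 0]]
  hand: 4.5

```text
time: 7.28
tcp_pos: [0.492, 0.1428, 0.007]
eef_rot: [1.985, 2.435, 0.0]
ft_force: [0.3, 0.1, -0.3]
opening: 0.476
```

Emit:
play_rows:
  rows:
    - [[0, 0, -2], [0, 0, 0]]
    - [[0, 0, -4], [0, 0, 0]]
    - [[0, 0, -4], [0, 0, 0]]
    - [[0, 0, -4], [0, 0, 0]]
    - [[0, 0, 0], [0, 0, 0]]

```text
time: 7.9
tcp_pos: [0.494, 0.1435, 0.1496]
eef_rot: [1.983, 2.433, 0.008]
ft_force: [0.7, 0.7, 0.5]
opening: 0.48
```

Run:
```python
from h import *
c,T,s=wrist("pics/w5.png")
go(.4308,-.3763,.14,.2)
```

```text
t 7.95 pos [0.4926 0.1432 0.1479] yaw 1.774 tilt [0.0024 0.0011] open 0.481 F [-0.   0.3 -0.4]
 turn (tool rv) [ 0.0016 -0.0025  1.574 ]  shift cm before turn [-49.63 -16.54   0.72]  after turn [-16.38  49.69   0.79]
```

View pics/w5.png

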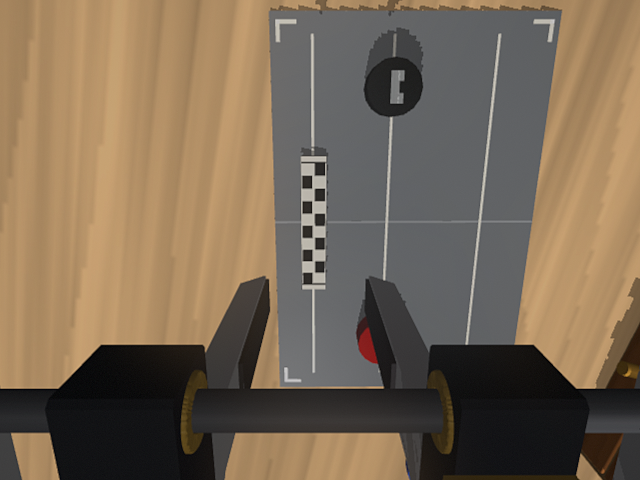

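Run:
```python
from h import *
c,T,s=wrist()
a=.205;R=np.array([[np.cos(a),-np.sin(a)],[np.sin(a),np.cos(a)]])
for n,p,z in [("black",(393.5,86),.023),("bar",(314,222.5),.009),("barU",(314,155),.009),("barD",(314,288),.009)]:
    w=cast(c,p,z,T)[:2]; print(n,w,R.T@(w-[.5642,.159]))
```

```text
black [0.52424342 0.25557782] [-0.01945986  0.10268943]
bar [0.49010602 0.14528846] [-0.07533374  0.00165867]
barU [0.47954255 0.19701989] [-0.0751452   0.05445727]
barD [0.50130451 0.09044721] [-0.07553362 -0.05431391]
```

Emit:
play_rows:
  rows:
    - [[0, 0, 0], [0, 0, 0.175]]
    - [[0, 0, 0], [0, 0, 0.175]]
    - [[0, 0, 0], [0, 0, 0.175]]
    - [[0, 0, 0], [0, 0, 0.175]]
    - [[0, 0, 0], [0, 0, 0.175]]
    - [[0, 0, 0], [0, 0, 0.175]]
    - [[0, 0, 0], [0, 0, 0.175]]
    - [[0, 0, 0], [0, 0, 0.175]]
    - [[0, 0, 0], [0, 0, 0.175]]
    - [[0, 0, 0], [0, 0, 0]]
  hand: 9

```text
time: 9.25
tcp_pos: [0.4909, 0.1424, 0.1454]
eef_rot: [3.124, 0.314, -0.005]
ft_force: [0.3, -0.0, 0.2]
opening: 0.957
```

Run:
```python
from h import *
go(.4308,-.3763,.14,.2)
print(state()["qpos"])
```

```text
t 9.25 pos [0.4909 0.1424 0.1454] yaw 0.201 tilt [-0.0028 -0.0023] open 0.957 F [ 0.3 -0.   0.2]
 turn (tool rv) [0.0018 0.0032 0.0005]  shift cm before turn [-16.22  49.64   0.68]  after turn [-16.19  49.65   0.54]
[-0.78723254  0.61182934  0.68762372  1.97372412 -0.55764132  0.75566696
 -1.13823763]
```

Emit:
play_rows:
  rows:
    - [[-1.36, 4.14, 0], [0, 0, 0]]
    - [[-1.36, 4.14, 0], [0, 0, 0]]
    - [[-1.36, 4.14, 0], [0, 0, 0]]
    - [[-1.36, 4.14, 0], [0, 0, 0]]
    - [[-1.36, 4.14, 0], [0, 0, 0]]
    - [[-1.36, 4.14, 0], [0, 0, 0]]
    - [[-1.36, 4.14, 0], [0, 0, 0]]
    - [[-1.36, 4.14, 0], [0, 0, 0]]
    - [[-1.36, 4.14, 0], [0, 0, 0]]
    - [[-1.36, 4.14, 0], [0, 0, 0]]
    - [[-1.36, 4.14, 0], [0, 0, 0]]
    - [[-1.36, 4.14, 0], [0, 0, 0]]
    - [[0, 0, 0], [0, 0, 0]]
    - [[0, 0, 0], [0, 0, 0]]

```text
time: 11.0
tcp_pos: [0.4296, -0.3753, 0.146]
eef_rot: [-3.124, -0.314, 0.002]
ft_force: [0.7, -0.5, -0.6]
opening: 0.956
```

Run:
```python
from h import *
c,T,s=wrist("pics/w6.png")
go(.4308,-.3763,.04,.2)
print(proj(c,[.4308,-.3763,.016],T),state()["qpos"])
```

```text
t 11.05 pos [ 0.4301 -0.3748  0.1462] yaw 0.201 tilt [-0.001   0.0021] open 0.956 F [-0.3 -0.3 -0.2]
 turn (tool rv) [-0.0022  0.0005  0.0013]  shift cm before turn [ 0.04  0.19 10.62]  after turn [ 0.04  0.16 10.62]
[319.99346948 225.55255283] [ 0.29718387  0.6608469   0.5951416   1.81449898 -0.4910486   0.82023283
 -0.23097981]
```

View pics/w6.png

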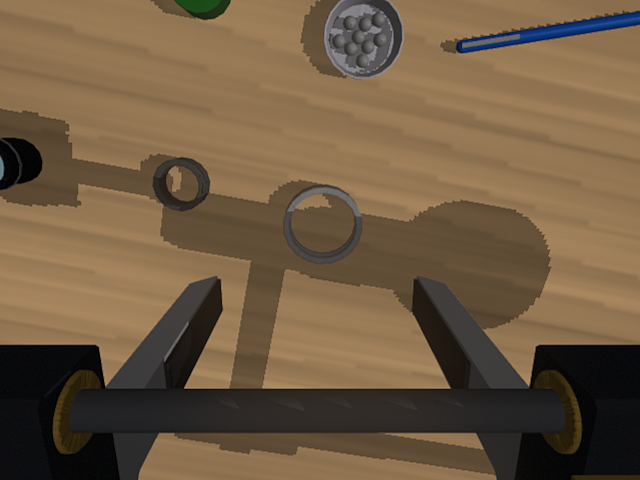

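Emit:
play_rows:
  rows:
    - [[0.05, 0.25, 4], [0, 0, 0]]
    - [[0, 0, 4], [0, 0, 0]]
    - [[0, 0, 3.5], [0, 0, 0]]
    - [[0, 0, 2], [0, 0, 0]]
    - [[0, 0, 0.6], [0, 0, 0]]
    - [[0, 0, 0], [0, 0, 0]]
    - [[0, 0, 0], [0, 0, 0]]

```text
time: 11.92
tcp_pos: [0.4318, -0.3789, 0.0069]
eef_rot: [3.125, 0.313, 0.002]
ft_force: [-0.2, -0.1, 0.2]
opening: 0.953
```

Run:
```python
from h import *
c,T,s=wrist("pics/w7.png")
go(.4308,-.3763,.003,.2)
```

```text
t 11.97 pos [ 0.4318 -0.379   0.0069] yaw 0.199 tilt [ 0.0013 -0.0011] open 0.959 F [ 0.1  0.6 -0.1]
 turn (tool rv) [ 0.0013 -0.0011 -0.0006]  shift cm before turn [-0.04 -0.29  0.39]  after turn [-0.04 -0.29  0.39]
```

View pics/w7.png

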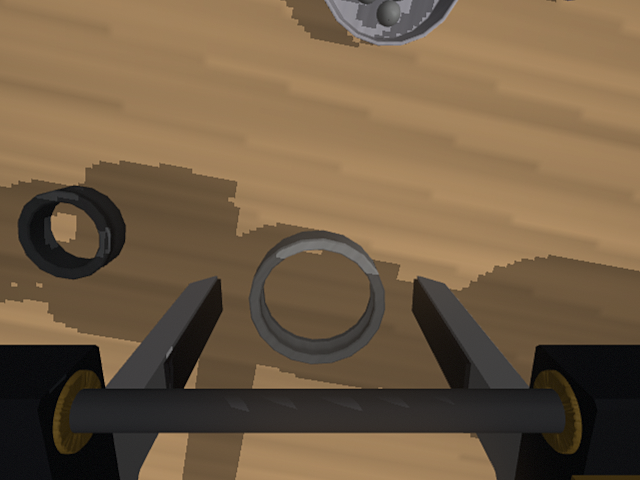

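Run:
```python
from h import *
c=read_camera("wrist");M=c["mount"]
print(cast(c,(317,296),-.009,M),proj(c,[0,0,0],M))
```

```text
[ 0.00310158 -0.00058483 -0.009     ] [318.27265404 294.32603157]
```

Emit:
play_rows:
  rows:
    - [[0, 0, 0.3], [0, 0, 0]]
    - [[0, 0, 0], [0, 0, 0]]

```text
time: 12.28
tcp_pos: [0.431, -0.3787, 0.0029]
eef_rot: [-3.126, -0.312, 0.0]
ft_force: [0.2, -0.0, 0.3]
opening: 0.955
```

Emit:
play_rows:
  rows:
    - [[0, 0, 0], [0, 0, 0]]
    - [[0, 0, 0], [0, 0, 0]]
    - [[0, 0, 0], [0, 0, 0]]
    - [[0, 0, 0], [0, 0, 0]]
    - [[0, 0, 0], [0, 0, 0]]
  hand: 0
  newtons: 20

```text
time: 12.9
tcp_pos: [0.4311, -0.3788, 0.0029]
eef_rot: [3.126, 0.312, -0.0]
ft_force: [0.6, -0.7, 0.1]
opening: 0.653
```

Emit:
play_rows:
  rows:
    - [[0, 0, -3.5], [0, 0, 0]]
    - [[0, 0, -3.5], [0, 0, 0]]
    - [[0, 0, 0], [0, 0, 0]]

```text
time: 13.28
tcp_pos: [0.4323, -0.3801, 0.075]
eef_rot: [3.123, 0.312, 0.005]
ft_force: [0.2, -0.3, -1.8]
opening: 0.651
```

Run:
```python
from h import *
c,T,s=wrist("pics/w8.png")
a=.205;R=np.array([[np.cos(a),-np.sin(a)],[np.sin(a),np.cos(a)]]); w=[.5642,.159]+R@[.062,.1015];print(w)
go(*w,.09,.205)
```

```text
[0.60423971 0.27099585]
t 13.32 pos [ 0.4316 -0.3789  0.0735] yaw 0.199 tilt [ 0.0013 -0.0008] open 0.65 F [-0.9  0.  -1.5]
 turn (tool rv) [ 0.0011 -0.0011 -0.0058]  shift cm before turn [ 29.78 -60.29  -1.68]  after turn [ 30.13 -60.11  -1.65]
```

View pics/w8.png

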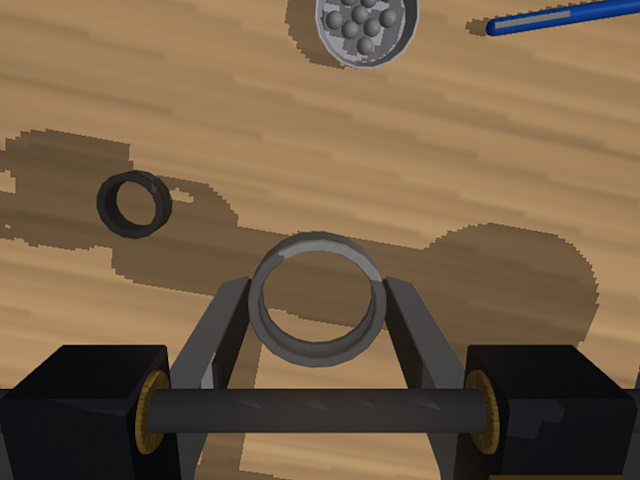

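Emit:
play_rows:
  rows:
    - [[2, -4, -0.3], [0, 0, 0]]
    - [[2, -4, -0.3], [0, 0, 0]]
    - [[2, -4, -0.3], [0, 0, 0]]
    - [[2, -4, -0.3], [0, 0, 0]]
    - [[2, -4, -0.3], [0, 0, 0]]
    - [[2, -4, 0], [0, 0, 0]]
    - [[2, -4, 0], [0, 0, 0]]
    - [[2, -4, 0], [0, 0, 0]]
    - [[2, -4, 0], [0, 0, 0]]
    - [[2, -4, 0], [0, 0, 0]]
    - [[2, -4, 0], [0, 0, 0]]
    - [[2, -4, 0], [0, 0, 0]]
    - [[2, -4, 0], [0, 0, 0]]
    - [[2, -4, 0], [0, 0, 0]]
    - [[1.9, -4, 0], [0, 0, 0]]
    - [[0, 0, 0], [0, 0, 0]]
    - [[0, 0, 0], [0, 0, 0]]

```text
time: 15.45
tcp_pos: [0.6046, 0.2672, 0.0863]
eef_rot: [3.124, 0.311, -0.004]
ft_force: [-0.7, -1.1, -1.0]
opening: 0.65
```

Run:
```python
from h import *
c,T,s=wrist("pics/w9.png")
go(.6042,.2710,.007,.205)
```

```text
t 15.5 pos [0.6049 0.2665 0.0868] yaw 0.197 tilt [-0.002  -0.0019] open 0.65 F [-0.  -0.8 -0.7]
 turn (tool rv) [ 0.0015  0.0023 -0.0081]  shift cm before turn [ 0.03 -0.47  7.98]  after turn [ 0.02 -0.46  7.98]
```

View pics/w9.png

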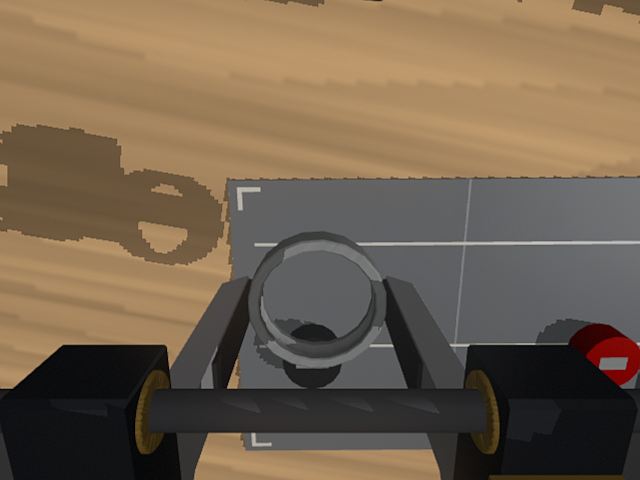

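Run:
```python
from h import *
c,T,s=wrist()
a=.205;R=np.array([[np.cos(a),-np.sin(a)],[np.sin(a),np.cos(a)]])
for n,p,z in [("black",(312,365),.023),("red",(612,362),.023),("back/ctr",(466,243),.003),("cornerBL",(228,180),.003)]:
    w=cast(c,p,z,T)[:2]; print(n,w,R.T@(w-[.5642,.159]))
go(.6042,.2710,.007,.205)
```

```text
black [0.52641641 0.25487103] [-0.01747625  0.10155508]
red [0.56811958 0.05797672] [-0.01672751 -0.09970585]
back/ctr [0.62464646 0.16972441] [ 0.06136391 -0.00180506]
cornerBL [0.63523663 0.33121541] [0.10460659 0.15414867]
t 15.55 pos [0.6053 0.2663 0.0872] yaw 0.196 tilt [-0.0014 -0.0015] open 0.646 F [-0.2 -0.1 -1.4]
 turn (tool rv) [ 0.0012  0.0017 -0.0087]  shift cm before turn [-0.   -0.49  8.02]  after turn [-0.01 -0.48  8.02]
```

Emit:
play_rows:
  rows:
    - [[-0.2, -0.45, 2.5], [0, 0, 0]]
    - [[0, 0, 2.5], [0, 0, 0]]
    - [[0, 0, 2], [0, 0, 0]]
    - [[0, 0, 0.6], [0, 0, 0]]
    - [[0, 0, 0.2], [0, 0, 0]]
    - [[0, 0, 0], [0, 0, 0]]

```text
time: 16.3
tcp_pos: [0.6035, 0.2725, 0.0107]
eef_rot: [-3.126, -0.311, -0.002]
ft_force: [0.2, -0.4, -0.4]
opening: 0.653
```

Run:
```python
from h import *
go(.6042,.2710,.006,.205)
```

```text
t 16.3 pos [0.6035 0.2725 0.0107] yaw 0.199 tilt [0.0011 0.0004] open 0.653 F [ 0.2 -0.4 -0.4]
 turn (tool rv) [-0.0001 -0.0012 -0.0064]  shift cm before turn [0.04 0.16 0.47]  after turn [0.04 0.16 0.47]
```

Emit:
play_rows:
  rows:
    - [[0, 0.1, 0.2], [0, 0, 0]]
    - [[0, 0, 0.15], [0, 0, 0]]
    - [[0, 0, 0.05], [0, 0, 0]]
    - [[0, 0, 0], [0, 0, 0]]

```text
time: 16.8
tcp_pos: [0.6031, 0.2715, 0.006]
eef_rot: [-3.126, -0.312, 0.0]
ft_force: [-0.0, 0.1, -0.2]
opening: 0.648
```

Emit:
play_rows:
  rows:
    - [[0, 0, 0], [0, 0, 0]]
    - [[0, 0, 0], [0, 0, 0]]
    - [[0, 0, 0], [0, 0, 0]]
  hand: 8.4

```text
time: 17.18
tcp_pos: [0.6032, 0.2716, 0.0061]
eef_rot: [-3.126, -0.312, -0.0]
ft_force: [0.4, -0.3, -0.2]
opening: 0.89
```

Emit:
play_rows:
  rows:
    - [[0, 0, -2], [0, 0, 0]]
    - [[0, 0, -3], [0, 0, 0]]
    - [[0, 0, -4], [0, 0, 0]]
    - [[0, 0, -3], [0, 0, 0]]
    - [[0, 0, 0], [0, 0, 0]]

```text
time: 17.8
tcp_pos: [0.6053, 0.2718, 0.13]
eef_rot: [-3.124, -0.311, -0.01]
ft_force: [0.8, -0.1, 0.1]
opening: 0.89
```

Run:
```python
from h import *
c,T,s=wrist("pics/w10.png")
go(.4403,-.2639,.13,.2)
```

```text
t 17.85 pos [0.6039 0.2718 0.1279] yaw 0.199 tilt [0.0027 0.0015] open 0.896 F [ 0.6  0.1 -0.6]
 turn (tool rv) [-0.0009 -0.0029 -0.0012]  shift cm before turn [-26.62  49.28  -0.33]  after turn [-26.68  49.25  -0.21]
```

View pics/w10.png

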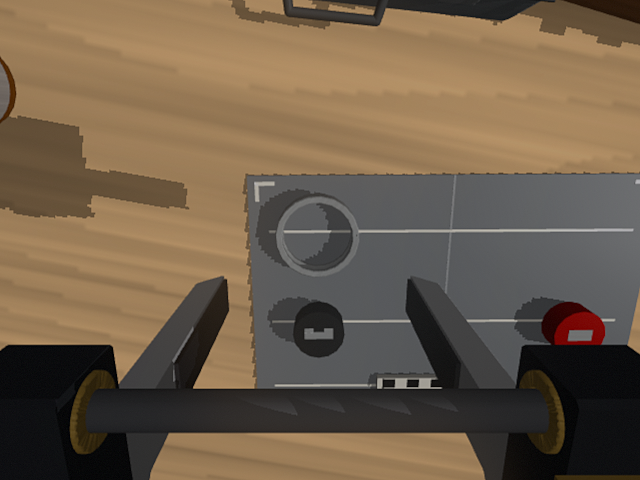

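Emit:
play_rows:
  rows:
    - [[-2.22, 4.1, 0], [0, 0, 0]]
    - [[-2.22, 4.1, 0], [0, 0, 0]]
    - [[-2.22, 4.1, 0], [0, 0, 0]]
    - [[-2.22, 4.1, 0], [0, 0, 0]]
    - [[-2.22, 4.1, 0], [0, 0, 0]]
    - [[-2.22, 4.1, 0], [0, 0, 0]]
    - [[-2.22, 4.1, 0], [0, 0, 0]]
    - [[-2.22, 4.1, 0], [0, 0, 0]]
    - [[-2.22, 4.1, 0], [0, 0, 0]]
    - [[-2.22, 4.1, 0], [0, 0, 0]]
    - [[-2.22, 4.1, 0], [0, 0, 0]]
    - [[-2.22, 4.1, 0], [0, 0, 0]]
    - [[0, 0, 0], [0, 0, 0]]
    - [[0, 0, 0], [0, 0, 0]]
  hand: 7.5

```text
time: 19.6
tcp_pos: [0.4387, -0.2623, 0.1253]
eef_rot: [-3.124, -0.312, 0.002]
ft_force: [-0.0, -0.1, 0.9]
opening: 0.799
```

Run:
```python
from h import *
c,T,s=wrist("pics/w11.png")
go(.4403,-.2639,.0035,.2)
print(proj(c,[.4403,-.2639,.016],T))
```

```text
t 19.65 pos [ 0.4391 -0.2617  0.1253] yaw 0.2 tilt [-0.0012  0.0018] open 0.797 F [ 0.9  0.4 -0.2]
 turn (tool rv) [-0.002   0.0008  0.0004]  shift cm before turn [ 0.08  0.26 12.18]  after turn [ 0.07  0.24 12.18]
[321.00530447 232.01030165]
```

View pics/w11.png

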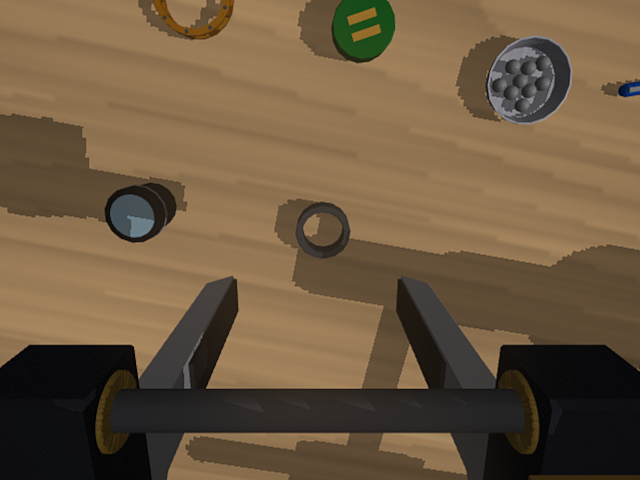

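Emit:
play_rows:
  rows:
    - [[0.1, 0.28, 4], [0, 0, 0]]
    - [[0, 0, 4], [0, 0, 0]]
    - [[0, 0, 2.5], [0, 0, 0]]
    - [[0, 0, 1.3], [0, 0, 0]]
    - [[0, 0, 0.2], [0, 0, 0]]
    - [[0, 0, 0], [0, 0, 0]]
    - [[0, 0, 0], [0, 0, 0]]

```text
time: 20.52
tcp_pos: [0.4413, -0.2662, 0.0068]
eef_rot: [3.125, 0.312, 0.002]
ft_force: [-0.9, 0.8, 0.0]
opening: 0.799
```

Run:
```python
from h import *
go(.4403,-.2639,.0035,.2)
c,T,s=wrist("pics/w12.png")
```

```text
t 20.52 pos [ 0.4413 -0.2662  0.0068] yaw 0.199 tilt [ 0.0014 -0.0008] open 0.799 F [-0.9  0.8  0. ]
 turn (tool rv) [ 0.0011 -0.0012 -0.0009]  shift cm before turn [-0.05 -0.25  0.33]  after turn [-0.05 -0.25  0.33]
```

View pics/w12.png

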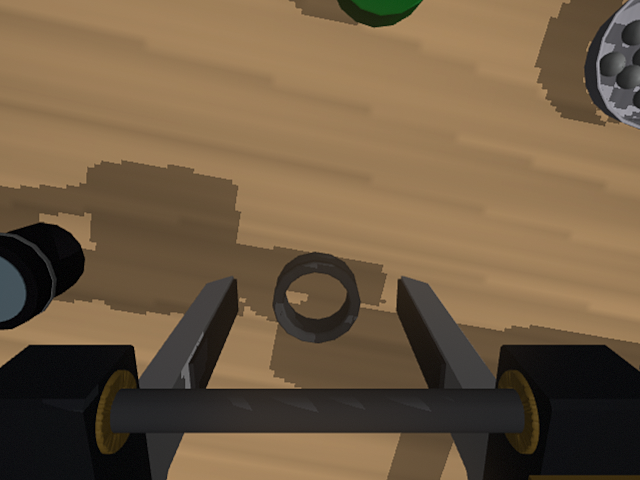

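Centred (316,298). Close and lift.

Emit:
play_rows:
  rows:
    - [[0, 0, 0.3], [0, 0, 0]]
    - [[0, 0, 0], [0, 0, 0]]

```text
time: 20.82
tcp_pos: [0.4406, -0.2659, 0.0029]
eef_rot: [-3.126, -0.312, 0.0]
ft_force: [0.1, 0.5, 1.2]
opening: 0.796
```

Emit:
play_rows:
  rows:
    - [[0, 0, 0], [0, 0, 0]]
    - [[0, 0, 0], [0, 0, 0]]
    - [[0, 0, 0], [0, 0, 0]]
    - [[0, 0, 0], [0, 0, 0]]
    - [[0, 0, 0], [0, 0, 0]]
  hand: 0
  newtons: 20

```text
time: 21.45
tcp_pos: [0.4406, -0.2659, 0.003]
eef_rot: [-3.126, -0.312, 0.0]
ft_force: [0.8, -0.2, -0.0]
opening: 0.421
```

Emit:
play_rows:
  rows:
    - [[0, 0, -3.5], [0, 0, 0]]
    - [[0, 0, -3.5], [0, 0, 0]]
    - [[0, 0, 0], [0, 0, 0]]

```text
time: 21.82
tcp_pos: [0.442, -0.2669, 0.0748]
eef_rot: [3.123, 0.312, 0.005]
ft_force: [1.4, 0.4, 0.1]
opening: 0.414
```

Run:
```python
from h import *
a=.205;R=np.array([[np.cos(a),-np.sin(a)],[np.sin(a),np.cos(a)]]); w=[.5642,.159]+R@[.061,-.1003];print(w)
go(*w,.08,.205)
```

```text
[0.64434051 0.07321778]
t 21.82 pos [ 0.442  -0.2669  0.0748] yaw 0.199 tilt [ 0.0036 -0.0023] open 0.414 F [1.4 0.4 0.1]
 turn (tool rv) [ 0.003  -0.0031 -0.0059]  shift cm before turn [ 26.56 -29.33  -0.52]  after turn [ 26.74 -29.18  -0.52]
```

Emit:
play_rows:
  rows:
    - [[2.66, -2.93, -0.1], [0, 0, 0]]
    - [[2.66, -2.93, -0.1], [0, 0, 0]]
    - [[2.66, -2.93, -0.1], [0, 0, 0]]
    - [[2.66, -2.93, -0.1], [0, 0, 0]]
    - [[2.66, -2.93, -0.1], [0, 0, 0]]
    - [[2.66, -2.93, 0], [0, 0, 0]]
    - [[2.66, -2.93, 0], [0, 0, 0]]
    - [[2.66, -2.93, 0], [0, 0, 0]]
    - [[2.66, -2.93, 0], [0, 0, 0]]
    - [[2.66, -2.93, 0], [0, 0, 0]]
    - [[0, 0, 0], [0, 0, 0]]
    - [[0, 0, 0], [0, 0, 0]]

```text
time: 23.32
tcp_pos: [0.6424, 0.0729, 0.0768]
eef_rot: [3.125, 0.311, -0.004]
ft_force: [-0.2, -0.7, 0.4]
opening: 0.421
```

Run:
```python
from h import *
c,T,s=wrist("pics/w13.png")
go(.6443,.0732,.0105,.205)
```

```text
t 23.38 pos [0.6424 0.0722 0.0772] yaw 0.197 tilt [-0.0017 -0.001 ] open 0.421 F [-0.2  0.2 -0.8]
 turn (tool rv) [ 0.0006  0.0019 -0.0081]  shift cm before turn [ 0.21 -0.07  6.67]  after turn [ 0.2  -0.06  6.67]
```

View pics/w13.png

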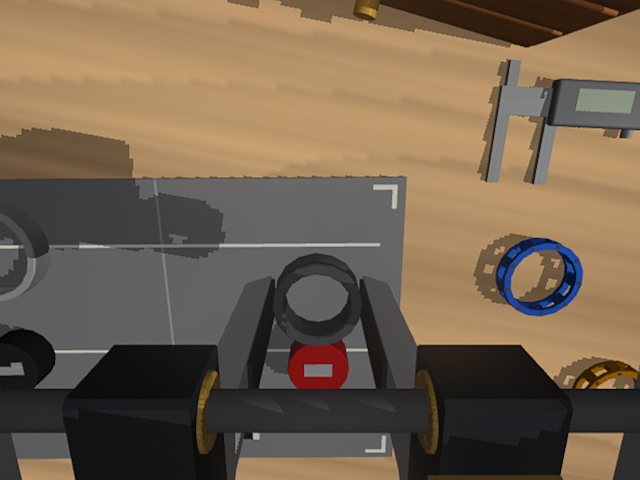

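Emit:
play_rows:
  rows:
    - [[0.1, -0.05, 2.5], [0, 0, 0]]
    - [[0, 0, 2.5], [0, 0, 0]]
    - [[0, 0, 1.4], [0, 0, 0]]
    - [[0, 0, 0.3], [0, 0, 0]]
    - [[0, 0, 0], [0, 0, 0]]
    - [[0, 0, 0], [0, 0, 0]]

```text
time: 24.12
tcp_pos: [0.6451, 0.0743, 0.0119]
eef_rot: [3.126, 0.312, 0.002]
ft_force: [-0.5, 0.0, -0.3]
opening: 0.42
```

Run:
```python
from h import *
go(.6443,.0732,.0062,.205)
```

```text
t 24.12 pos [0.6451 0.0743 0.0119] yaw 0.199 tilt [0.0015 0.    ] open 0.42 F [-0.5  0.  -0.3]
 turn (tool rv) [ 0.0003 -0.0015 -0.0063]  shift cm before turn [-0.1   0.1   0.57]  after turn [-0.1   0.1   0.57]
```

Emit:
play_rows:
  rows:
    - [[0, 0, 0.25], [0, 0, 0]]
    - [[0, 0, 0.2], [0, 0, 0]]
    - [[0, 0, 0.1], [0, 0, 0]]
    - [[0, 0, 0], [0, 0, 0]]

```text
time: 24.62
tcp_pos: [0.6444, 0.0747, 0.006]
eef_rot: [-3.126, -0.312, -0.0]
ft_force: [-0.1, -0.5, 4.5]
opening: 0.421
```

Emit:
play_rows:
  rows:
    - [[0, 0, 0], [0, 0, 0]]
    - [[0, 0, 0], [0, 0, 0]]
    - [[0, 0, 0], [0, 0, 0]]
  hand: 6.2

```text
time: 25.0
tcp_pos: [0.6443, 0.0744, 0.0052]
eef_rot: [3.126, 0.312, -0.0]
ft_force: [1.2, -0.5, 0.1]
opening: 0.656
```

Emit:
play_rows:
  rows:
    - [[0, 0, -2], [0, 0, 0]]
    - [[0, 0, -3], [0, 0, 0]]
    - [[0, 0, -4], [0, 0, 0]]
    - [[0, 0, -3], [0, 0, 0]]
    - [[0, 0, 0], [0, 0, 0]]

```text
time: 25.62
tcp_pos: [0.6466, 0.0741, 0.1293]
eef_rot: [3.126, 0.312, 0.01]
ft_force: [0.1, -0.4, -0.5]
opening: 0.658
```

Run:
```python
from h import *
c,T,s=wrist("pics/w14.png")
go(.576,-.1506,.13,.2)
```

```text
t 25.68 pos [0.6452 0.0745 0.1273] yaw 0.199 tilt [0.0029 0.0006] open 0.661 F [ 0.1 -0.2 -0.4]
 turn (tool rv) [ 0.     -0.003  -0.0012]  shift cm before turn [-11.23  20.7   -0.3 ]  after turn [-11.26  20.69  -0.27]
```

View pics/w14.png

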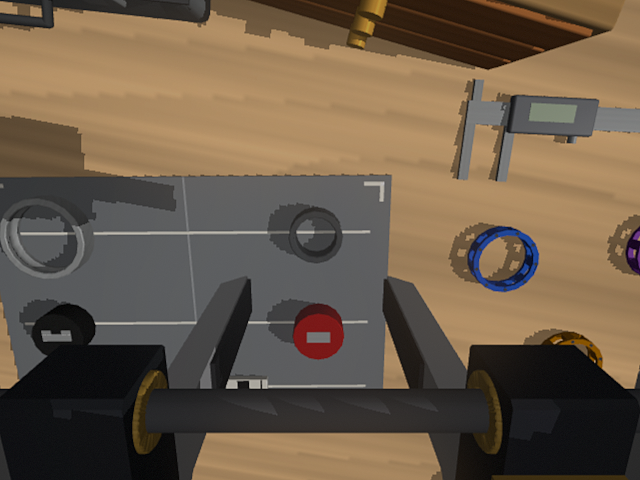

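Emit:
play_rows:
  rows:
    - [[-2.25, 4.14, 0], [0, 0, 0]]
    - [[-2.25, 4.14, 0], [0, 0, 0]]
    - [[-2.25, 4.14, 0], [0, 0, 0]]
    - [[-2.25, 4.14, 0], [0, 0, 0]]
    - [[-2.25, 4.14, 0], [0, 0, 0]]
    - [[0, 0, 0], [0, 0, 0]]
    - [[0, 0, 0], [0, 0, 0]]
  hand: 8.2

```text
time: 26.55
tcp_pos: [0.5746, -0.1497, 0.1246]
eef_rot: [-3.125, -0.312, 0.002]
ft_force: [0.2, 0.8, -0.1]
opening: 0.874
```

Run:
```python
from h import *
c,T,s=wrist("pics/w15.png")
go(.576,-.1506,.0065,.2)
print(proj(c,[.576,-.1506,.013],T))
```

```text
t 26.6 pos [ 0.575  -0.149   0.1247] yaw 0.2 tilt [-0.0012  0.0015] open 0.873 F [0.1 0.9 0.8]
 turn (tool rv) [-0.0017  0.0009  0.0003]  shift cm before turn [ 0.08  0.2  11.81]  after turn [ 0.07  0.18 11.82]
[319.94822864 231.32354547]
```

View pics/w15.png

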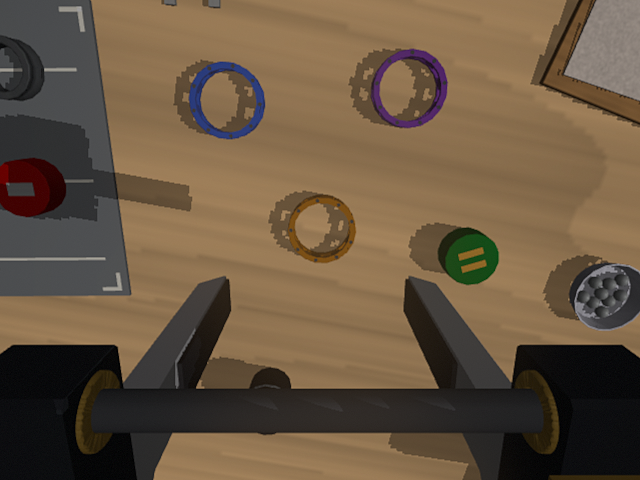

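Emit:
play_rows:
  rows:
    - [[0.2, 0.25, 4], [0, 0, 0]]
    - [[0, 0, 4], [0, 0, 0]]
    - [[0, 0, 2.5], [0, 0, 0]]
    - [[0, 0, 1.3], [0, 0, 0]]
    - [[0, 0, 0.2], [0, 0, 0]]
    - [[0, 0, 0], [0, 0, 0]]
    - [[0, 0, 0], [0, 0, 0]]

```text
time: 27.48
tcp_pos: [0.5782, -0.1529, 0.0065]
eef_rot: [3.125, 0.312, 0.003]
ft_force: [0.4, -1.1, -0.0]
opening: 0.871
```

Run:
```python
from h import *
go(.576,-.1506,.003,.2)
c,T,s=wrist("pics/w16.png")
```

```text
t 27.48 pos [ 0.5782 -0.1529  0.0065] yaw 0.199 tilt [ 0.0017 -0.0004] open 0.871 F [ 0.4 -1.1 -0. ]
 turn (tool rv) [ 0.0008 -0.0016 -0.001 ]  shift cm before turn [-0.17 -0.26  0.34]  after turn [-0.17 -0.26  0.35]
```

View pics/w16.png

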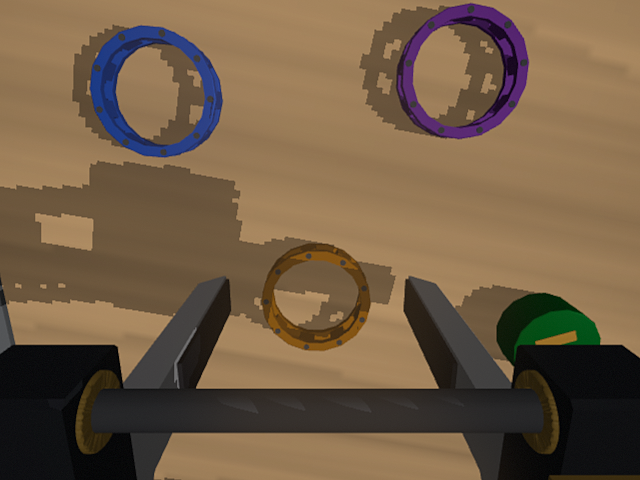

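Emit:
play_rows:
  rows:
    - [[0, 0, 0.3], [0, 0, 0]]
    - [[0, 0, 0], [0, 0, 0]]

```text
time: 27.78
tcp_pos: [0.5773, -0.1526, 0.0024]
eef_rot: [-3.126, -0.312, 0.0]
ft_force: [0.8, -0.9, -0.4]
opening: 0.872
```

Emit:
play_rows:
  rows:
    - [[0, 0, 0], [0, 0, 0]]
    - [[0, 0, 0], [0, 0, 0]]
    - [[0, 0, 0], [0, 0, 0]]
    - [[0, 0, 0], [0, 0, 0]]
    - [[0, 0, 0], [0, 0, 0]]
  hand: 0
  newtons: 15

```text
time: 28.4
tcp_pos: [0.5774, -0.1527, 0.0024]
eef_rot: [-3.126, -0.312, 0.0]
ft_force: [-0.6, -0.0, -0.2]
opening: 0.52
```

Emit:
play_rows:
  rows:
    - [[0, 0, -3.5], [0, 0, 0]]
    - [[0, 0, -3.5], [0, 0, 0]]
    - [[0, 0, 0], [0, 0, 0]]

```text
time: 28.78
tcp_pos: [0.5792, -0.1536, 0.0748]
eef_rot: [3.124, 0.312, 0.007]
ft_force: [0.4, -0.2, -0.5]
opening: 0.517
```

Run:
```python
from h import *
a=.205;R=np.array([[np.cos(a),-np.sin(a)],[np.sin(a),np.cos(a)]]); w=[.5642,.159]+R@[.061,0];print(w)
go(*w,.08,.205)
```

```text
[0.62392272 0.1714176 ]
t 28.77 pos [ 0.5792 -0.1536  0.0748] yaw 0.199 tilt [ 0.0047 -0.0015] open 0.517 F [ 0.4 -0.2 -0.5]
 turn (tool rv) [ 0.0024 -0.0043 -0.0061]  shift cm before turn [ 10.81 -30.97  -0.55]  after turn [ 10.99 -30.91  -0.52]
```

Emit:
play_rows:
  rows:
    - [[1.38, -3.87, -0.1], [0, 0, 0]]
    - [[1.38, -3.87, -0.1], [0, 0, 0]]
    - [[1.38, -3.87, -0.1], [0, 0, 0]]
    - [[1.38, -3.87, -0.1], [0, 0, 0]]
    - [[1.38, -3.87, 0], [0, 0, 0]]
    - [[1.38, -3.87, 0], [0, 0, 0]]
    - [[1.38, -3.87, 0], [0, 0, 0]]
    - [[1.38, -3.87, 0], [0, 0, 0]]
    - [[0, 0, 0], [0, 0, 0]]
    - [[0, 0, 0], [0, 0, 0]]

```text
time: 30.02
tcp_pos: [0.6238, 0.1715, 0.0755]
eef_rot: [3.125, 0.311, -0.003]
ft_force: [0.6, -0.5, -0.3]
opening: 0.517
```

Run:
```python
from h import *
c,T,s=wrist("pics/w17.png")
go(.6239,.1714,.0105,.205)
```

```text
t 30.07 pos [0.624  0.1707 0.0758] yaw 0.197 tilt [-0.0011 -0.0015] open 0.519 F [ 0.3 -0.4  0. ]
 turn (tool rv) [ 0.0012  0.0014 -0.0082]  shift cm before turn [ 0.01 -0.08  6.53]  after turn [ 0.   -0.07  6.53]
```

View pics/w17.png

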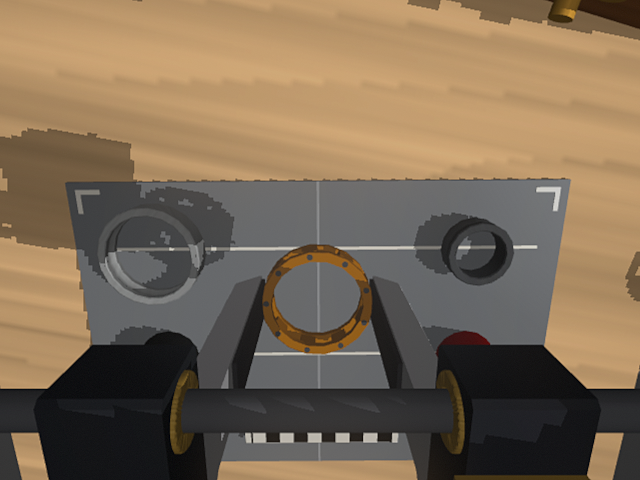

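Emit:
play_rows:
  rows:
    - [[-0.05, -0.1, 2.5], [0, 0, 0]]
    - [[0, 0, 2.5], [0, 0, 0]]
    - [[0, 0, 1.2], [0, 0, 0]]
    - [[0, 0, 0.3], [0, 0, 0]]
    - [[0, 0, 0.25], [0, 0, 0]]
    - [[0, 0, 0.15], [0, 0, 0]]
    - [[0, 0, 0], [0, 0, 0]]
    - [[0, 0, 0], [0, 0, 0]]

```text
time: 31.08
tcp_pos: [0.624, 0.1736, 0.0078]
eef_rot: [-3.126, -0.312, -0.001]
ft_force: [-0.5, -0.4, -0.5]
opening: 0.519
```

Run:
```python
from h import *
go(.6239,.1714,.0055,.205)
```

```text
t 31.07 pos [0.624  0.1736 0.0078] yaw 0.199 tilt [0.0005 0.0002] open 0.519 F [-0.5 -0.4 -0.5]
 turn (tool rv) [-0.0001 -0.0005 -0.0061]  shift cm before turn [-0.05  0.21  0.23]  after turn [-0.06  0.21  0.23]
```

Emit:
play_rows:
  rows:
    - [[0, 0.15, 0.15], [0, 0, 0]]
    - [[0, 0, 0.05], [0, 0, 0]]
    - [[0, 0, 0], [0, 0, 0]]

```text
time: 31.45
tcp_pos: [0.6241, 0.1719, 0.0055]
eef_rot: [3.126, 0.311, -0.0]
ft_force: [0.2, -0.9, 0.7]
opening: 0.522
```

Emit:
play_rows:
  rows:
    - [[0, 0, 0], [0, 0, 0]]
    - [[0, 0, 0], [0, 0, 0]]
    - [[0, 0, 0], [0, 0, 0]]
  hand: 7.2

```text
time: 31.82
tcp_pos: [0.6241, 0.1721, 0.0055]
eef_rot: [-3.126, -0.312, -0.0]
ft_force: [-0.0, -0.1, 0.4]
opening: 0.755
```

Emit:
play_rows:
  rows:
    - [[0, 0, -2], [0, 0, 0]]
    - [[0, 0, -3], [0, 0, 0]]
    - [[0, 0, -4], [0, 0, 0]]
    - [[0, 0, -3], [0, 0, 0]]
    - [[0, 0, 0], [0, 0, 0]]

```text
time: 32.45
tcp_pos: [0.6264, 0.1719, 0.1293]
eef_rot: [-3.125, -0.311, -0.01]
ft_force: [-0.7, -0.7, 0.3]
opening: 0.763
```

Run:
```python
from h import *
c,T,s=wrist("pics/w18.png")
go(.5784,-.2624,.13,.2)
```

```text
t 32.5 pos [0.6249 0.1722 0.1273] yaw 0.199 tilt [0.0027 0.0011] open 0.765 F [ 0.5 -0.  -0.1]
 turn (tool rv) [-0.0005 -0.0029 -0.0012]  shift cm before turn [-13.14  41.68  -0.33]  after turn [-13.19  41.67  -0.27]
```

View pics/w18.png

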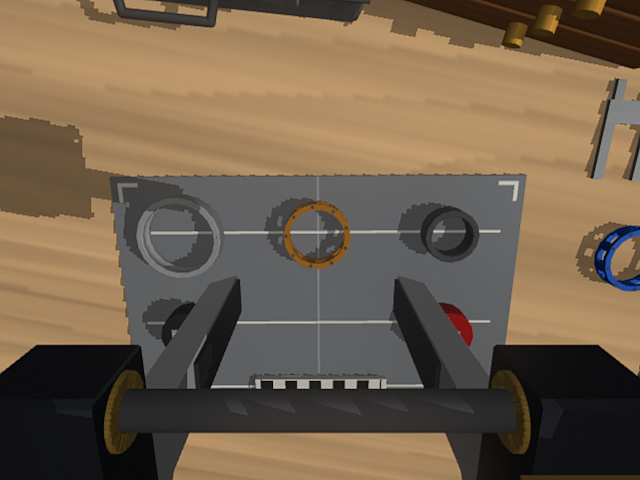

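Cage on the crossing of back and centre lines. Now the green mount.

Emit:
play_rows:
  rows:
    - [[-1.32, 4.17, 0], [0, 0, 0]]
    - [[-1.32, 4.17, 0], [0, 0, 0]]
    - [[-1.32, 4.17, 0], [0, 0, 0]]
    - [[-1.32, 4.17, 0], [0, 0, 0]]
    - [[-1.32, 4.17, 0], [0, 0, 0]]
    - [[-1.32, 4.17, 0], [0, 0, 0]]
    - [[-1.32, 4.17, 0], [0, 0, 0]]
    - [[-1.32, 4.17, 0], [0, 0, 0]]
    - [[-1.32, 4.17, 0], [0, 0, 0]]
    - [[-1.32, 4.17, 0], [0, 0, 0]]
    - [[0, 0, 0], [0, 0, 0]]
    - [[0, 0, 0], [0, 0, 0]]

```text
time: 34.0
tcp_pos: [0.5767, -0.2616, 0.1244]
eef_rot: [-3.124, -0.312, 0.002]
ft_force: [-0.3, -0.3, -0.8]
opening: 0.77
```

Run:
```python
from h import *
c,T,s=wrist("pics/w19.png")
go(.5784,-.2624,.0065,.2)
print(proj(c,[.5784,-.2624,.02],T))
```

```text
t 34.05 pos [ 0.5771 -0.2608  0.1245] yaw 0.2 tilt [-0.0012  0.0021] open 0.766 F [-0.3  0.1 -0.6]
 turn (tool rv) [-0.0023  0.0008  0.0003]  shift cm before turn [ 0.11  0.21 11.8 ]  after turn [ 0.1   0.18 11.8 ]
[320.04318607 233.37646531]
```

View pics/w19.png

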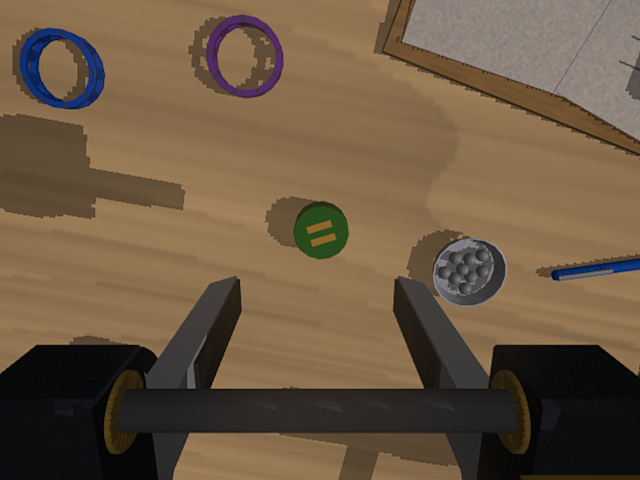

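Emit:
play_rows:
  rows:
    - [[0.1, 0.25, 4], [0, 0, 0]]
    - [[0, 0, 4], [0, 0, 0]]
    - [[0, 0, 2.5], [0, 0, 0]]
    - [[0, 0, 1.2], [0, 0, 0]]
    - [[0, 0, 0.2], [0, 0, 0]]
    - [[0, 0, 0], [0, 0, 0]]
    - [[0, 0, 0], [0, 0, 0]]

```text
time: 34.92
tcp_pos: [0.5793, -0.2654, 0.0075]
eef_rot: [3.125, 0.312, 0.003]
ft_force: [0.3, -0.2, 0.3]
opening: 0.764
```

Run:
```python
from h import *
go(.5784,-.2624,.004,.2)
c,T,s=wrist("pics/w20.png")
```

```text
t 34.92 pos [ 0.5793 -0.2654  0.0075] yaw 0.199 tilt [ 0.0017 -0.0007] open 0.764 F [ 0.3 -0.2  0.3]
 turn (tool rv) [ 0.001  -0.0015 -0.0011]  shift cm before turn [-0.03 -0.31  0.35]  after turn [-0.03 -0.31  0.35]
```

View pics/w20.png

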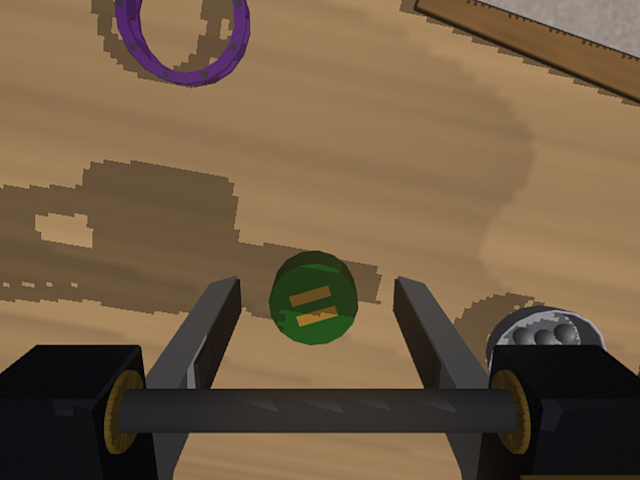

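Emit:
play_rows:
  rows:
    - [[0, 0, 0.25], [0, 0, 0]]
    - [[0, 0, 0], [0, 0, 0]]

```text
time: 35.22
tcp_pos: [0.5785, -0.265, 0.0039]
eef_rot: [-3.126, -0.312, 0.0]
ft_force: [0.3, 0.1, -0.3]
opening: 0.766
```

Emit:
play_rows:
  rows:
    - [[0, 0, 0], [0, 0, 0]]
    - [[0, 0, 0], [0, 0, 0]]
    - [[0, 0, 0], [0, 0, 0]]
    - [[0, 0, 0], [0, 0, 0]]
    - [[0, 0, 0], [0, 0, 0]]
  hand: 0
  newtons: 20

```text
time: 35.85
tcp_pos: [0.5785, -0.2651, 0.004]
eef_rot: [-3.126, -0.312, 0.0]
ft_force: [-0.1, 1.1, -0.1]
opening: 0.423
```

Emit:
play_rows:
  rows:
    - [[0, 0, -4], [0, 0, 0]]
    - [[0, 0, -4], [0, 0, 0]]
    - [[0, 0, 0], [0, 0, 0]]

```text
time: 36.22
tcp_pos: [0.5805, -0.2666, 0.0871]
eef_rot: [3.123, 0.311, 0.008]
ft_force: [0.5, 0.9, -1.4]
opening: 0.425
```

Run:
```python
from h import *
a=.205;R=np.array([[np.cos(a),-np.sin(a)],[np.sin(a),np.cos(a)]]); w=[.5642,.159]+R@[-.0145,0];print(w)
go(*w,.09,.205)
```

```text
[0.55000362 0.15604828]
t 36.23 pos [ 0.5805 -0.2666  0.0871] yaw 0.199 tilt [ 0.0053 -0.0028] open 0.425 F [ 0.5  0.9 -1.4]
 turn (tool rv) [ 0.0038 -0.0046 -0.0063]  shift cm before turn [  5.36 -42.03  -0.43]  after turn [  5.62 -42.    -0.29]
```

Emit:
play_rows:
  rows:
    - [[0.56, -4.2, 0], [0, 0, 0]]
    - [[0.56, -4.2, 0], [0, 0, 0]]
    - [[0.56, -4.2, 0], [0, 0, 0]]
    - [[0.56, -4.2, 0], [0, 0, 0]]
    - [[0.56, -4.2, 0], [0, 0, 0]]
    - [[0.56, -4.2, 0], [0, 0, 0]]
    - [[0.56, -4.2, 0], [0, 0, 0]]
    - [[0.56, -4.2, 0], [0, 0, 0]]
    - [[0.56, -4.2, 0], [0, 0, 0]]
    - [[0.56, -4.2, 0], [0, 0, 0]]
    - [[0, 0, 0], [0, 0, 0]]
    - [[0, 0, 0], [0, 0, 0]]

```text
time: 37.72
tcp_pos: [0.55, 0.1568, 0.0834]
eef_rot: [3.125, 0.311, -0.002]
ft_force: [0.5, -0.2, -0.6]
opening: 0.423
```

Run:
```python
from h import *
c,T,s=wrist("pics/w21.png")
go(.55,.1565,.0115,.205)
```

```text
t 37.77 pos [0.5503 0.1561 0.0836] yaw 0.197 tilt [-0.0005 -0.0013] open 0.419 F [ 0.   0.5 -0.4]
 turn (tool rv) [ 0.0012  0.0008 -0.0079]  shift cm before turn [-0.02 -0.06  7.21]  after turn [-0.02 -0.05  7.21]
```

View pics/w21.png

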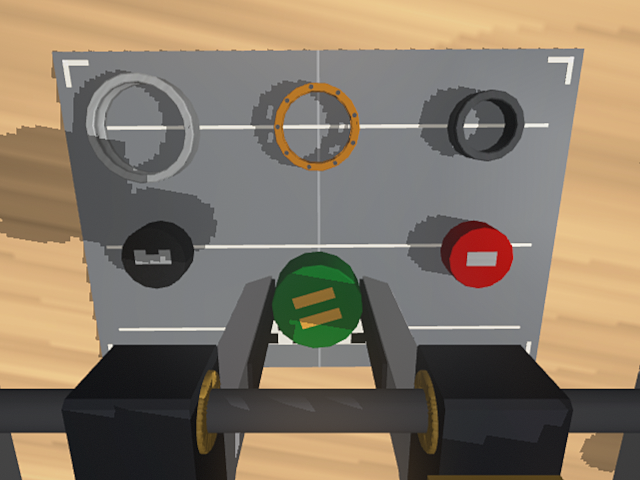

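Emit:
play_rows:
  rows:
    - [[0, -0.05, 3], [0, 0, 0]]
    - [[0, 0, 2.5], [0, 0, 0]]
    - [[0, 0, 1.4], [0, 0, 0]]
    - [[0, 0, 0.3], [0, 0, 0]]
    - [[0, 0, 0.25], [0, 0, 0]]
    - [[0, 0, 0], [0, 0, 0]]
    - [[0, 0, 0], [0, 0, 0]]

```text
time: 38.65
tcp_pos: [0.5508, 0.1584, 0.01]
eef_rot: [-3.126, -0.312, -0.001]
ft_force: [-0.4, 0.1, -1.1]
opening: 0.422
```

Run:
```python
from h import *
go(.55,.1563,.007,.205)
```

```text
t 38.65 pos [0.5508 0.1584 0.01  ] yaw 0.199 tilt [0.0009 0.0003] open 0.422 F [-0.4  0.1 -1.1]
 turn (tool rv) [-0.0001 -0.001  -0.0061]  shift cm before turn [-0.12  0.19  0.3 ]  after turn [-0.12  0.18  0.3 ]
```

Emit:
play_rows:
  rows:
    - [[-0.05, 0.15, 0.15], [0, 0, 0]]
    - [[0, 0, 0.1], [0, 0, 0]]
    - [[0, 0, 0], [0, 0, 0]]

```text
time: 39.02
tcp_pos: [0.5502, 0.1565, 0.0069]
eef_rot: [3.126, 0.312, -0.0]
ft_force: [0.7, 0.2, -0.2]
opening: 0.424
```

Emit:
play_rows:
  rows:
    - [[0, 0, 0], [0, 0, 0]]
    - [[0, 0, 0], [0, 0, 0]]
    - [[0, 0, 0], [0, 0, 0]]
  hand: 6.2

```text
time: 39.4
tcp_pos: [0.5502, 0.1566, 0.007]
eef_rot: [-3.126, -0.312, -0.0]
ft_force: [-0.3, 0.3, -0.5]
opening: 0.653
```

Emit:
play_rows:
  rows:
    - [[0, 0, -2], [0, 0, 0]]
    - [[0, 0, -3], [0, 0, 0]]
    - [[0, 0, -4], [0, 0, 0]]
    - [[0, 0, -4], [0, 0, 0]]
    - [[-4, 0, -3], [0, 0, 0]]
    - [[-4, 0, -3], [0, 0, 0]]
    - [[0, 0, 0], [0, 0, 0]]
    - [[0, 0, 0], [0, 0, 0]]

```text
time: 40.4
tcp_pos: [0.4726, 0.1414, 0.1976]
eef_rot: [-3.125, -0.312, -0.003]
ft_force: [0.7, 0.0, -0.4]
opening: 0.657
```

Run:
```python
from h import *
c,T,s=wrist("pics/w22.png")
t=read_camera("top");cv2.imwrite("pics/t22.png",t["pixels"][:,:,::-1])
t=read_camera("scene");cv2.imwrite("pics/s22.png",t["pixels"][:,:,::-1])
go(.55,.1563,.007,.205)
```

```text
t 40.55 pos [0.4724 0.1409 0.1965] yaw 0.199 tilt [-0.0002 -0.0008] open 0.658 F [ 0.3  0.9 -0.1]
 turn (tool rv) [ 0.0008  0.0004 -0.006 ]  shift cm before turn [7.920e+00 1.000e-02 1.894e+01]  after turn [ 7.91  0.07 18.95]
```

View pics/w22.png

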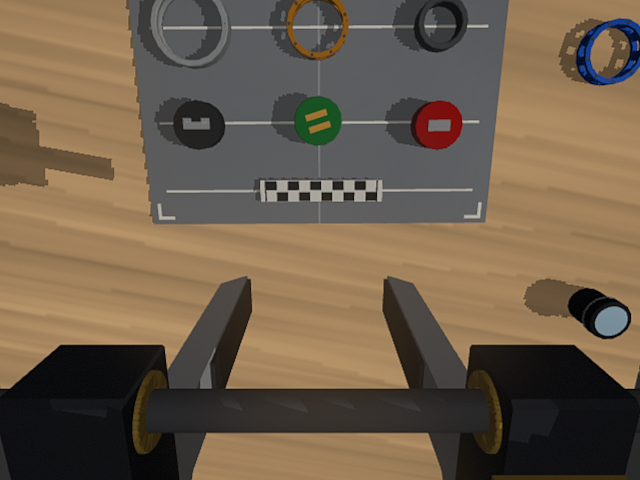

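View pics/s22.png

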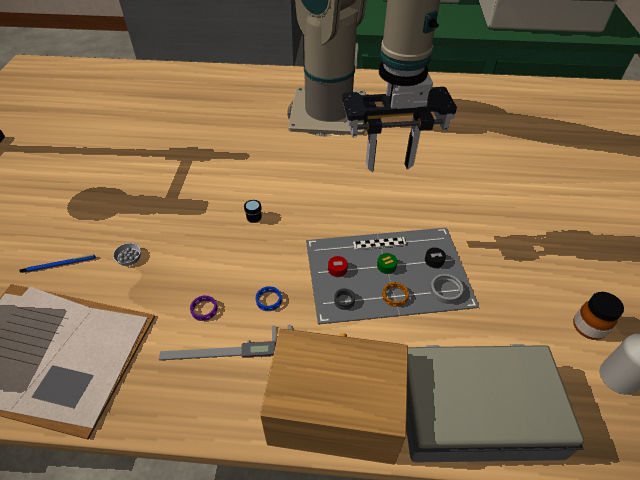

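Run:
```python
from h import *
from station import sign_off
c,T,s=wrist()
a=.205;R=np.array([[np.cos(a),-np.sin(a)],[np.sin(a),np.cos(a)]])
for n,p,z in [("outer",(190,28),.019),("cage",(317,28),.016),("inner",(441.5,22),.019),("black",(199,125),.023),("red",(437,125),.023),("green",(318,120),.023),("bar",(320.5,191),.009)]:
    print(n,(R.T@(cast(c,p,z,T)[:2]-[.5642,.159])*1000).round(1))
print(sign_off())
```

```text
outer [ 56.9 101.1]
cage [56.8  0.8]
inner [ 59.9 -97.1]
black [-17.  99.]
red [-18.2 -98.1]
green [-13.6   0.4]
bar [-74.9  -1.6]
the job is handed in; nothing more can be done
None
```

The layout is done and handed in at about 41 s of the 104 s allowed. Everything is flat on the board and the gripper is open and clear.

I placed the parts in this order:
1. The scale bar along the front line.
2. The outer ring behind the black mount.
3. The inner ring behind the red mount.
4. The brass cage on the back line at the centre line.
5. The green mount on the middle line at the centre line, polished face up.

These are the last wrist-camera readings in the board frame, from hand-picked pixels:

| Part | x (mm) | y (mm) | Target |
|---|---|---|---|
| outer ring | 57 | 101 | back line x = 62; black mount reads y = 99 |
| inner ring | 60 | -97 | back line x = 62; red mount reads y = -98 |
| cage | 57 | 1 | back line x = 62, y = 0 |
| green mount | -14 | 0 | middle line x = -14, y = 0 |
| scale bar | -75 | -2 | front line x = -74, y = 0 |

- **Position:** All of these are within tolerance. The final pictures show the rings and cage on the back line.
- **Mounts:** The black and red mounts read x of -17 to -18 instead of -14 mm. They read about -17 mm in the first picture too, before anything moved. I take this as an offset from hand-picking the mount tops, not a shift.
- **Loupe and dish:** Neither was touched. I compared them with the starting picture by eye only.

No check failed.

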